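# Make up two condiment orders at a market poultry stall

## Task

Make up the two customer orders from the stock on the counter: in the three-cell tray, one lidded tub in the largest cell, the sauce bottle in the middle cell and the square spice tin in the other end cell; in the two-cell tray, the other tub in the larger cell and the salt shaker in the smaller one. Set each thing down gently, without dropping it, upright on the tray's floor in the middle of its cell, and let go. The jar with the brass lid is nobody's order: leave it where it stands.

Things in the scene. Friction and masses are not known exactly. Their poses are not given: they have to be found in the camera images.
- tray3: Three-cell tray: low, steel, 240 x 94 mm. Fixed. Walls and dividers 3 mm thick, tops 12 mm and floor 3 mm above the counter. Origin: centre of its underside; x along its length, y across, z up. Cells in a row along x, all 88 mm wide and centred at y = 0: largest cell 92 mm long, centre x = -71 mm; middle cell 72 mm long, centre x = +14 mm; other end cell 64 mm long, centre x = +85 mm.
- tray2: Two-cell tray: low, steel, 165 x 94 mm. Fixed. Walls and dividers 3 mm thick, tops 12 mm and floor 3 mm above the counter. Origin: centre of its underside; x along its length, y across, z up. Cells in a row along x, all 88 mm wide and centred at y = 0: larger cell 92 mm long, centre x = -33.5 mm; smaller cell 64 mm long, centre x = +47.5 mm.
- tub_a_mid (a point): Lidded tub, one of two: white round squat tub 64 mm in diameter and 64 mm high, with a grey lid on top (the uppermost 9 mm, 66 mm in diameter). About 0.15 to 0.31 kg. The two tubs are alike and either may go in either order. This point is at its centre, half-way up, on its upright axis; z up. Loose, stands upright on the counter at the start.
- tub_b_mid (a point): Lidded tub, the second of two: white round squat tub 64 mm in diameter and 64 mm high, with a grey lid on top (the uppermost 9 mm, 66 mm in diameter). About 0.15 to 0.31 kg. The two tubs are alike and either may go in either order. This point is at its centre, half-way up, on its upright axis; z up. Loose, stands upright on the counter at the start.
- bottle_mid (a point): Sauce bottle: round amber glass bottle with a paper band and a black cap, 104 mm high; straight body 50 mm in diameter up to 70 mm above its underside, then a narrowing shoulder, neck and cap 30 mm in diameter. About 0.17 to 0.34 kg. This point is at its centre, half-way up, on its upright axis; z up. Loose, stands upright on the counter at the start.
- shaker_mid (a point): Salt shaker: slim round glass cylinder 40 mm in diameter and 85 mm high, white salt inside, with a metal top pierced with holes (the uppermost 23 mm). About 0.1 to 0.2 kg. This point is at its centre, half-way up, on its upright axis; z up. Loose, stands upright on the counter at the start.
- tin_mid (a point): Square spice tin: upright metal box 44 x 44 mm and 70 mm high with a paper band and a small round dark stopper on top (to 72 mm). About 0.11 to 0.22 kg. Its x and y axes are square to its sides. This point is at its centre, half-way up, on its upright axis; z up. Loose, stands upright on the counter at the start.
- jar_mid (a point): Spare jar, to be left alone: small round glass jar, 44 mm in diameter, reddish inside, with a brass lid 48 mm in diameter, 56 mm high in all. This point is at its centre, half-way up, on its upright axis; z up. Loose, stands upright on the counter at the start.
There are look-alikes about, which are no part of the job. What is shaped like the part that bears tub_a_mid but blue or turquoise is not meant.

How it is judged:
At the end, for the whole second after the job is handed in: All five things stand in the cells the goal names (either tub in either large cell): within 15 mm of the cell centre along tray x and y, within 5 mm of standing height on the tray floor, upright within 0.1 rad, released, at rest. The jar is upright and within 20 mm of its start ((((x of tub_a_mid in the frame of tray3 between -0.086 and -0.056 m and y of tub_a_mid in the frame of tray3 between -0.015 and 0.015 m and z of tub_a_mid in the frame of tray3 between 0.03 and 0.04 m and angle between tub_a_mid's own z axis and vertical below 0.1 rad) and (x of tub_b_mid in the frame of tray2 between -0.0485 and -0.0185 m and y of tub_b_mid in the frame of tray2 between -0.015 and 0.015 m and z of tub_b_mid in the frame of tray2 between 0.03 and 0.04 m and angle between tub_b_mid's own z axis and vertical below 0.1 rad)) or ((x of tub_b_mid in the frame of tray3 between -0.086 and -0.056 m and y of tub_b_mid in the frame of tray3 between -0.015 and 0.015 m and z of tub_b_mid in the frame of tray3 between 0.03 and 0.04 m and angle between tub_b_mid's own z axis and vertical below 0.1 rad) and (x of tub_a_mid in the frame of tray2 between -0.0485 and -0.0185 m and y of tub_a_mid in the frame of tray2 between -0.015 and 0.015 m and z of tub_a_mid in the frame of tray2 between 0.03 and 0.04 m and angle between tub_a_mid's own z axis and vertical below 0.1 rad))) and x of bottle_mid in the frame of tray3 between -0.001 and 0.029 m and y of bottle_mid in the frame of tray3 between -0.015 and 0.015 m and z of bottle_mid in the frame of tray3 between 0.05 and 0.06 m and angle between each of bottle_mid, tin_mid, shaker_mid, jar_mid's own z axis and vertical below 0.1 rad and x of tin_mid in the frame of tray3 between 0.07 and 0.1 m and y of tin_mid in the frame of tray3 between -0.015 and 0.015 m and z of tin_mid in the frame of tray3 between 0.033 and 0.043 m and x of shaker_mid in the frame of tray2 between 0.0325 and 0.0625 m and y of shaker_mid in the frame of tray2 between -0.015 and 0.015 m and z of shaker_mid in the frame of tray2 between 0.0405 and 0.0505 m and distance of jar_mid from where it was at the start of the episode below 0.02 m and linear speed of each of tub_a, tub_b, bottle, shaker, tin below 0.02 m/s and contact force between the fingers and tub_a below 0.05 N and contact force between the fingers and tub_b below 0.05 N and contact force between the fingers and bottle below 0.05 N and contact force between the fingers and shaker below 0.05 N and contact force between the fingers and tin below 0.05 N); the robot touches nothing.
It fails at once if a thing is dropped: it falls free, out of the fingers, from more than about 25 mm (faster than 0.7 m/s) ((linear speed of tub_a above 0.7 m/s and contact force between the fingers and tub_a below 0.01 N) or (linear speed of tub_b above 0.7 m/s and contact force between the fingers and tub_b below 0.01 N) or (linear speed of bottle above 0.7 m/s and contact force between the fingers and bottle below 0.01 N) or (linear speed of shaker above 0.7 m/s and contact force between the fingers and shaker below 0.01 N) or (linear speed of tin above 0.7 m/s and contact force between the fingers and tin below 0.01 N)).
It fails at once if the spare jar is shifted by more than 20 mm or knocked over (distance of jar_mid from where it was at the start of the episode above 0.02 m or angle between jar_mid's own z axis and vertical above 0.3 rad).
It also fails if it takes over 128 s, if anything falls off the work surface, if the arm or the gripper's body presses on something with over 40 N, if the wrist force passes 120 N, or if a joint passes its speed limit or range.

## Robot

A 6-joint arm with a two-finger parallel gripper is mounted at the origin on the work surface. World frame = base frame: x ahead of the robot, y to its left, z up, the work surface at z = 0. Lengths are in m, angles in rad, forces in N, time in s.
With the tool pointing down it reaches from about 0.3 to 0.875 m from the base axis. Payload 6.4 kg.
Tool frame: the origin (TCP) lies between the finger pads; the fingertips stand tip_reach ahead of it and the grasp point (between the pads) lies 5 mm behind it (tip_reach is the distance from the TCP to the fingertips, in m); x points along the fingers, z is the direction in which the jaws open and shut, and the axes are right-handed (so a half turn about x gives the same grasp; the last joint's range is limited). The gripper opens to 88 mm and grips with 3 to 60 N. Pads are 18 mm wide; open, the fingers measure 123 mm over their backs; the gripper's body (75 mm by 187 mm) begins 45 mm behind the grasp point.
Start: joints at [0.983, 0.181, 1.607, -0, 1.354, -0.206], TCP at [0.214, 0.534, 0.253] pointing down, gripper open.
Joint ranges: [-2.99, 2.99], [-0.89, 2.07], [0.3, 2.58], [-1.14, 4.28], [0, 2.63], [-3.12, 3.12]. Speed limits (rad/s): [2.57, 2.57, 3.01, 3.14, 3.14, 3.14].

## Interface

Orientations are given as a 3x3 rotation matrix whose columns are the frame's x, y, z axes.
In Python, from station import get_state, get_image, sign_off, tip_reach gives the robot as it stands.
- The arm moves only by the tool jog_arm, never from a script. Its argument "series" is a list of rows, each a list of 5 numbers: the opening, from 0 (shut) to 1 (fully open), then the shift along the world's x, y, z as a fraction of full scale, then the turn about the world's z as a fraction of full scale. A call has 1 to 12 rows; each row is the pose to reach, as a shift and turn from the pose measured when the call began; what a row does not reach only later rows make up. Full scale, the value 1, is 8 cm for a shift and 0.5 rad for a turn. A row lasts 1/12 s, in which the tool goes at most 41.7 mm and 7.16 degrees, less where a joint would pass 70% of its speed; a pose out of reach is approached as far as the arm can. A call with a number of a shift or a turn outside -1 to 1 is refused whole. A call with a gripper value outside its range is refused whole. The fingers move at their own pace and stop on an object; the grip force is fixed at half the most. Time passes only in rows, so rows that repeat a pose let the fingers close. It gives the time, the measured TCP pose, the force and the opening at its end, in the units of the state.
- get_state(): the state, without advancing time (a new reading comes with each control period).
- get_image(name): name is "scene" or "side" or "wrist"; returns a dict with "color" (420x560x3 uint8, blue, green, red), "fov_y" (degrees; the focal length in pixels is half the picture's height over the tangent of half this angle, whatever the lens; pixels are square), "cx", "cy" (the principal point, pixels), "origin" and "attitude" of the camera in the world. Camera axes: x right, y up, looking along -z (the intrinsics and any distortion apply to the point x, -y, -z); pixel columns grow to the right and rows downward; lengths in m; the calibration is good to about 2 mm. A picture is of the moment at which its call begins. There is no depth.
- sign_off(): hands the job in, once; it reports no verdict.
The state is a dict: "time": time; "joint_pos": joint angles; "qd": joint speeds; "effort": joint torques, N m; "ee_pos": TCP position; "tcp_rot": TCP orientation; "ft_force": force on the tool from outside, world axes, zero at the start; "torque": the same for the moment, N m; "gripper_width": finger opening in m.
Only numpy, scipy, OpenCV 4.12 (cv2) and the standard library are available. Lean on these libraries where they do the work, as an engineer would, in place of code of your own. Each camera call takes 0.05 s, during which the arm holds its last target.

## Working session

There is one attempt and no reset: what is moved stays moved. The work goes in short steps, Python scripts to look and compute and a tool call to move; the robot and the scene stay as the last step left them, time stands still between calls to the robot, and variables do not carry over. Pictures are saved under pics/ and viewed, and the job is handed in when it is done.

Besides the shell and the picture viewer there is one more tool, called after "Call:" by a JSON object that holds its "op" and its "data", one argument or row to a line. jog_arm: Moves the arm, as the interface text tells. Shift numbers are shares of 8 cm and turn numbers shares of 0.5 rad, none past 1 either way. Its arguments: {"type":"object","properties":{"series":{"type":"array"}},"required":["series"]}

```bash
mkdir -p pics; ls; python3 - <<'E'
from station import *
import cv2
print(tip_reach, get_state())
for n in ["scene","side","wrist"]:
    d=get_image(n); cv2.imwrite(f"pics/{n}0.png",d["color"])
    print(n,{k:v for k,v in d.items() if k!="color"})
E
```

```text
pics
0.014 {'time': 0.0, 'joint_pos': array([ 9.82705502e-01,  1.81543305e-01,  1.60796472e+00,  3.51537842e-05,
        1.35383360e+00, -2.06304569e-01]), 'qd': array([-0.0007098 , -0.00087111, -0.00116452, -0.00188244,  0.00055798,
        0.00018534]), 'effort': array([-8.52937010e-04, -4.33864439e+01, -3.41845894e+01,  7.01207109e-02,
        3.81963118e-02, -1.07599114e-04]), 'ee_pos': array([0.21392433, 0.53318245, 0.25182978]), 'tcp_rot': array([[-9.98842163e-04, -9.27997569e-01,  3.72584909e-01],
       [-1.43609646e-03,  3.72586042e-01,  9.27996541e-01],
       [-9.99998470e-01,  3.91854203e-04, -1.70484867e-03]]), 'ft_force': array([ 0.30464787, -0.15901194, -1.06620604]), 'torque': array([-0.03293499, -0.01583384,  0.03308047]), 'gripper_width': 0.08833650534805407}
scene {'fov_y': 51.87457815351809, 'cx': 281.2047507324335, 'cy': 210.90918344145015, 'origin': array([ 1.22983757, -0.47403949,  0.90694976]), 'attitude': array([[ 0.63405047, -0.5628223 ,  0.53029337],
       [ 0.77324867,  0.46868512, -0.42710743],
       [-0.00815502,  0.68085631,  0.73237161]])}
side {'fov_y': 43.274555235278484, 'cx': 280.72222110763033, 'cy': 199.83052324816495, 'origin': array([ 0.3350645 , -0.6725012 ,  0.90962997]), 'attitude': array([[ 9.14539666e-01,  3.02479386e-01, -2.68558040e-01],
       [-4.04495458e-01,  6.82588591e-01, -6.08651165e-01],
       [-7.89776835e-04,  6.65266140e-01,  7.46605879e-01]])}
wrist {'fov_y': 62.24962116078898, 'cx': 276.39568244572416, 'cy': 210.1138593062008, 'origin': array([0.14823561, 0.55974231, 0.38467559]), 'attitude': array([[ 3.72999052e-01, -8.93050812e-01, -2.51658408e-01],
       [ 9.27831315e-01,  3.58762103e-01,  1.02072546e-01],
       [-8.70470137e-04, -2.71569515e-01,  9.62418433e-01]])}
```

View pics/scene0.png

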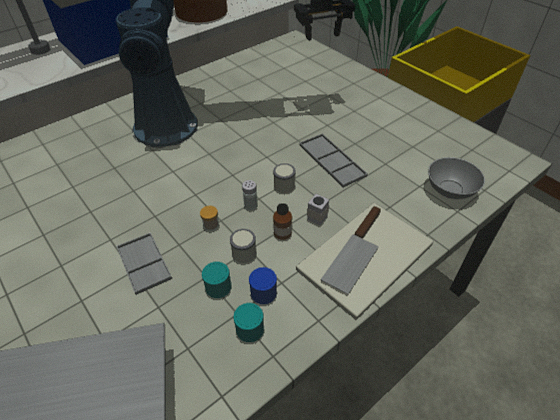

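View pics/side0.png

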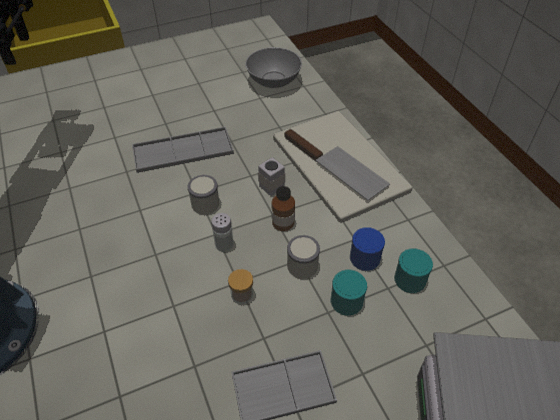

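View pics/wrist0.png

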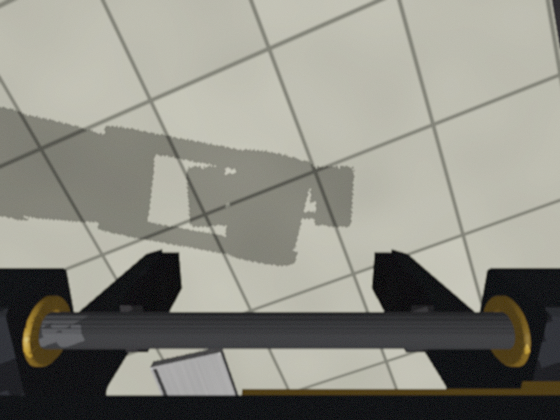

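The scene view (S) and side view (D) show the stock clearly:

| Item | Scene view (px) | Side view (px) |
|---|---|---|
| Tub | 284,176 | 203,190 |
| Tub | 243,244 | 303,253 |
| Bottle | 283,220 | 284,208 |
| Shaker | 249,193 | 222,230 |
| Tin | 318,207 | 271,175 |
| Jar | 209,216 | 240,284 |
| tray3 | 333,160 | 183,150 |
| tray2 | 145,263 | 284,387 |

The blue and turquoise tubs are look-alikes. Next I'll zoom in.

```bash
cat > h.py <<'E'
import numpy as np, cv2
from station import *
def K(d):
    f=d["color"].shape[0]/2/np.tan(np.radians(d["fov_y"])/2); return f
def ray(d,u,v):
    f=K(d); c=np.array([(u-d["cx"])/f,-(v-d["cy"])/f,-1.]); return d["origin"],d["attitude"]@c
def plane(d,u,v,z):
    o,r=ray(d,u,v); t=(z-o[2])/r[2]; return (o+t*r)
def proj(d,p):
    c=d["attitude"].T@(np.asarray(p,float)-d["origin"]); f=K(d)
    return np.array([d["cx"]+f*c[0]/-c[2], d["cy"]-f*c[1]/-c[2]])
E
python3 - <<'E'
import cv2
a=cv2.imread("pics/scene0.png");b=cv2.imread("pics/side0.png")
cv2.imwrite("pics/sc1.png",cv2.resize(a[120:310,100:380],(800,543),interpolation=cv2.INTER_CUBIC))
cv2.imwrite("pics/sd1.png",cv2.resize(b[110:420,120:450],(638,600),interpolation=cv2.INTER_CUBIC))
E
```

```text
(no output)
```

View pics/sc1.png

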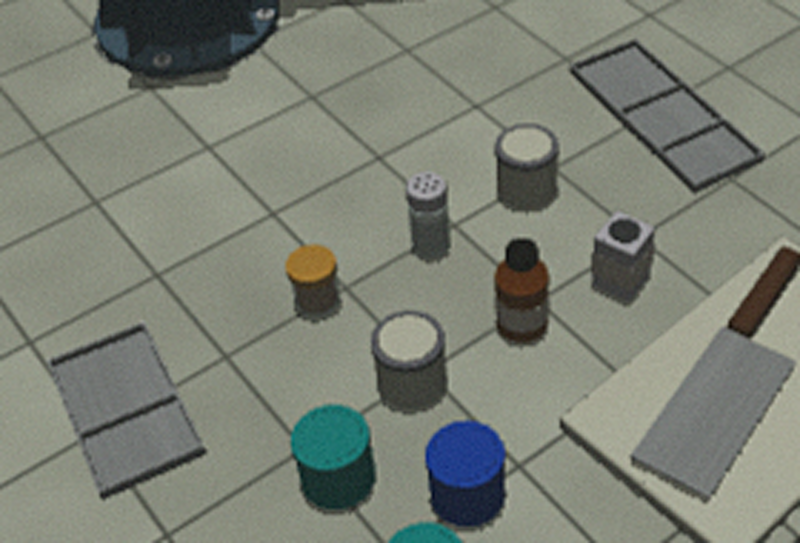

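View pics/sd1.png

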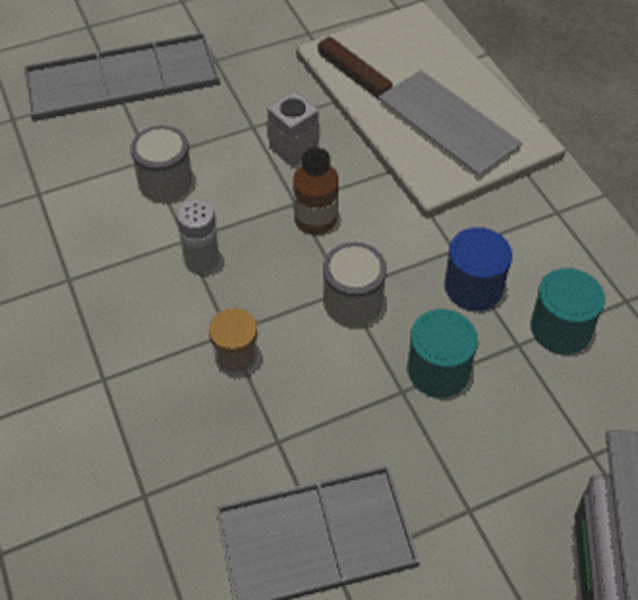

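```bash
cat > m.py <<'E'
from h import *
S=get_image("scene");D=get_image("side")
def s(x,y,z): return plane(S,100+x/2.857,120+y/2.857,z)
def d(x,y,z): return plane(D,120+x/1.934,110+y/1.934,z)
np.set_printoptions(precision=4,suppress=True)
def tri(a,b):
    o1,r1=ray(S,100+a[0]/2.857,120+a[1]/2.857);o2,r2=ray(D,120+b[0]/1.934,110+b[1]/1.934)
    A=np.c_[r1,-r2]; t=np.linalg.lstsq(A,o2-o1,rcond=None)[0]
    return (o1+t[0]*r1+o2+t[1]*r2)/2, np.linalg.norm(o1+t[0]*r1-o2-t[1]*r2)
for n,a,b,z in [("tubA",(526.5,147),(160,149),.064),("tubB",(408,341),(355,270),.064),("bottle",(522,251),(317,157),.104),
 ("shaker",(427,184),(196.5,211),.085),("tin",(624,231),(292,107),.072),("jar",(311,264),(233.5,329),.056)]:
    print(n,s(*a,z)[:2],d(*b,z)[:2],*tri(a,b))
for n,A,B in [("t3",[(572,69),(634,42),(765,155),(696,187)],[(26,68),(34,116),(218,84),(205,37)]),
            ("t2",[(52,361),(143,327),(205,450),(104,493)],[(219,509),(387,470),(416,564),(238,601)])]:
  for F,P in ((s,A),(d,B)):
    q=np.array([F(*p,.012)[:2] for p in P]); c=q.mean(0); e=np.linalg.norm(q-np.roll(q,-1,0),axis=1)
    print(n,q.tolist(),c,"sides",e)
E
python3 m.py
```

```text
tubA [0.5039 0.124 ] [0.4985 0.1202] [0.4995 0.1269 0.0582] 0.0018775108494666379
tubB [ 0.6332 -0.1186] [ 0.6272 -0.1217] [ 0.6293 -0.1168  0.0579] 0.0016037107280369438
bottle [0.6427 0.0039] [0.6406 0.0035] [0.6413 0.0051 0.1021] 2.4937523788415166e-05
shaker [0.5014 0.0013] [0.5014 0.0005] [0.5014 0.0011 0.0847] 0.0006512826807073939
tin [0.6608 0.1135] [0.6584 0.1143] [0.6591 0.1155 0.07  ] 0.001062568611527529
jar [ 0.4935 -0.1307] [ 0.4898 -0.1329] [ 0.4905 -0.1297  0.0521] 0.001188905036296709
t3 [[0.3891624052580437, 0.2870548850902452], [0.3978283061159369, 0.376771697993418], [0.6329892090828546, 0.349064922515883], [0.6208686479374069, 0.2571239030583203]] [0.5102 0.3175] sides [0.0901 0.2368 0.0927 0.2336]
t3 [[0.39515623170967124, 0.3761138191350033], [0.3836037095893063, 0.2854439495917237], [0.6117537530851482, 0.24720138754465315], [0.6277087154816348, 0.33969815697975436]] [0.5046 0.3121] sides [0.0914 0.2313 0.0939 0.2354]
t2 [[0.4052468611975152, -0.36381807550192286], [0.422194304789443, -0.2795779485307248], [0.5825000990874634, -0.30390871534622216], [0.566224206107584, -0.3915223152280611]] [ 0.494  -0.3347] sides [0.0859 0.1621 0.0891 0.1633]
t2 [[0.4164857078454749, -0.28025699016846456], [0.5731103869790298, -0.3083133046324268], [0.556894195111577, -0.397079181863578], [0.40278508038756977, -0.36349298875207564]] [ 0.4873 -0.3373] sides [0.1591 0.0902 0.1577 0.0844]
```

```bash
python3 - <<'E'
import cv2,numpy as np
a=cv2.imread("pics/scene0.png");b=cv2.imread("pics/side0.png")
def c(i,x,y,w,h,k=5): return cv2.resize(i[y:y+h,x:x+w],None,fx=k,fy=k,interpolation=cv2.INTER_CUBIC)
cv2.imwrite("pics/z1.png",np.hstack([c(a,295,130,78,60),c(b,125,120,78,60)]))
cv2.imwrite("pics/z2.png",np.hstack([c(a,112,230,78,65),c(b,182,125,78,65)]))
cv2.imwrite("pics/z3.png",c(b,225,345,115,75))
E
```

```text
(no output)
```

View pics/z1.png

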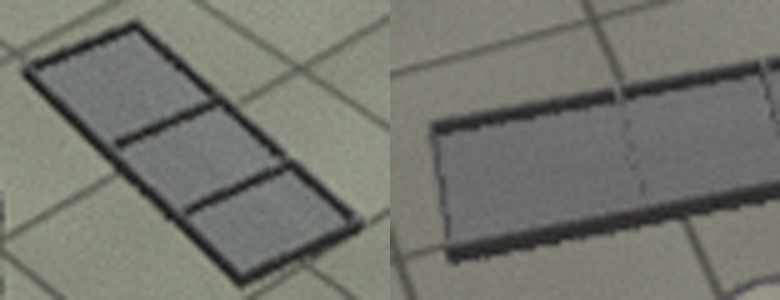

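View pics/z2.png

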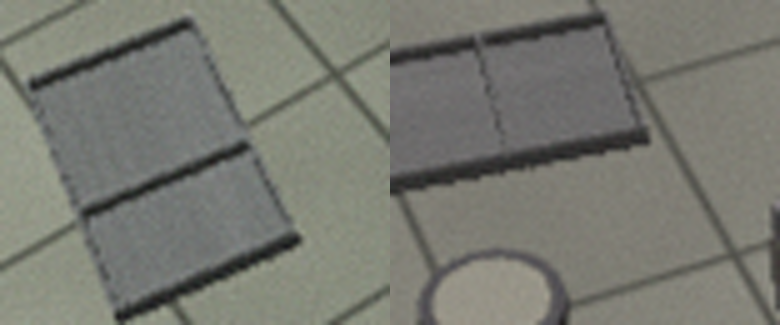

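View pics/z3.png

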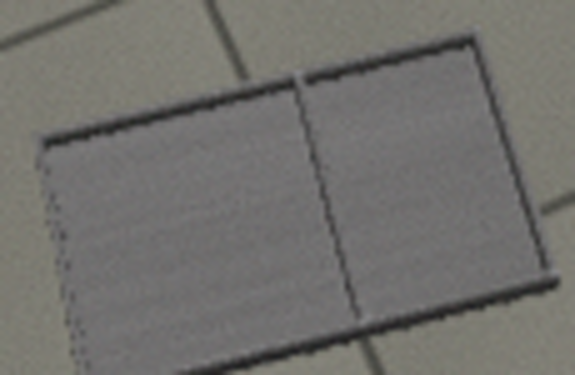

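The big cells of both trays lie at the low-x end, and the tray yaws are about -8° and -10°. The two views agree within about 5 mm. I'll refine with the half-pixel fix, get the tin's orientation, and locate the look-alikes.

```bash
sed -i 's#100+x/2.857,120+y/2.857#99.67+x/2.857,119.67+y/2.857#;s#120+x/1.934,110+y/1.934#119.76+x/1.934,109.76+y/1.934#' m.py; python3 m.py; python3 - <<'E'
import cv2,numpy as np
from h import *
a=cv2.imread("pics/scene0.png");b=cv2.imread("pics/side0.png")
def c(i,x,y,w,h,k=8): return cv2.resize(i[y:y+h,x:x+w],None,fx=k,fy=k,interpolation=cv2.INTER_CUBIC)
cv2.imwrite("pics/t1.png",np.hstack([c(a,300,185,45,45),c(b,250,150,45,45)]))
S=get_image("scene");D=get_image("side")
for n,I,d in (("S",a,S),("D",b,D)):
    hsv=cv2.cvtColor(I,cv2.COLOR_BGR2HSV)
    for nm,lo,hi,z in (("turq",(78,120,100),(98,255,255),.064),("blue",(105,150,120),(125,255,255),.064),("jar",(8,140,130),(22,255,255),.056)):
        m=cv2.inRange(hsv,lo,hi)
        k,l,st,ce=cv2.connectedComponentsWithStats(m)
        for i in range(1,k):
            if st[i,4]>120: print(n,nm,st[i],ce[i],plane(d,*ce[i],z))
E
```

```text
tubA [0.5021 0.1241] [0.4982 0.1211] [0.4995 0.1269 0.0582] 0.0018775108494666379
tubB [ 0.6318 -0.1186] [ 0.627 -0.121] [ 0.6293 -0.1168  0.0579] 0.0016037107280369438
bottle [0.6412 0.004 ] [0.6404 0.0043] [0.6413 0.0051 0.1021] 2.4937523788415166e-05
shaker [0.4998 0.0014] [0.5011 0.0013] [0.5014 0.0011 0.0847] 0.0006512826807073939
tin [0.6594 0.1136] [0.6582 0.1153] [0.6591 0.1155 0.07  ] 0.001062568611527529
jar [ 0.4919 -0.1307] [ 0.4896 -0.1322] [ 0.4905 -0.1297  0.0521] 0.001188905036296709
t3 [[0.3871503889447355, 0.2873619020105432], [0.39577612890477787, 0.3771631249167006], [0.6313123781923546, 0.34939812129129183], [0.619224245505003, 0.25737894872828]] [0.5084 0.3178] sides [0.0902 0.2372 0.0928 0.234 ]
t3 [[0.3948153211585912, 0.3772343292351237], [0.38327288462908127, 0.28647649067236214], [0.6115131404986504, 0.24824813825447734], [0.6274642499371395, 0.3408360386836202]] [0.5043 0.3132] sides [0.0915 0.2314 0.094  0.2355]
t2 [[0.4036500921245838, -0.36400960019242207], [0.4205713386312254, -0.2797161354580861], [0.5811110433630509, -0.30405094500529384], [0.5648625
[... 379 characters left out ...]
[ 0.67269053 -0.22843099  0.064     ]
S turq [233 303  30  26 596] [247.86241611 315.6442953 ] [ 0.81373899 -0.23559784  0.064     ]
S blue [249 268  27  22 469] [262.11940299 278.43283582] [ 0.7570362  -0.15271047  0.064     ]
S jar [200 206  17  12 161] [208.27950311 211.59627329] [ 0.48999709 -0.13025636  0.056     ]
D turq [399 249  34  27 632] [415.63449367 261.61550633] [ 0.81336462 -0.23565584  0.064     ]
D turq [333 270  34  29 711] [349.66244726 283.78059072] [ 0.67213104 -0.22822358  0.064     ]
D blue [354 228  30  25 439] [368.6309795  239.70842825] [ 0.75704392 -0.1524368   0.064     ]
D jar [229 270  24  20 344] [240.19476744 279.3372093 ] [ 0.4894799  -0.13084767  0.056     ]
```

View pics/t1.png

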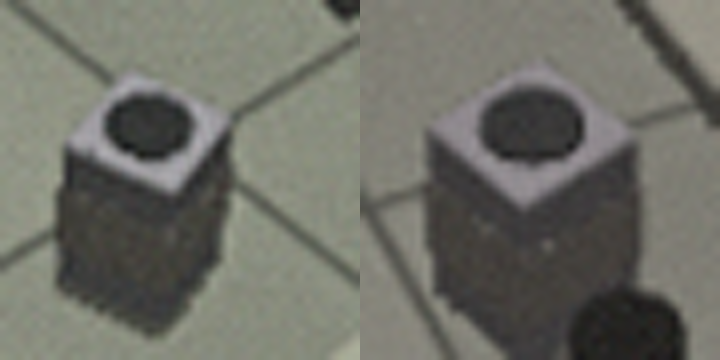

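```bash
cat > m2.py <<'E'
from h import *
np.set_printoptions(precision=4,suppress=True)
S=get_image("scene");D=get_image("side")
def p(d,o,k,xy,z): return plane(d,o[0]+(xy[0]+.5)/k-.5,o[1]+(xy[1]+.5)/k-.5,z)[:2]
def show(n,d,o,k,P,Z):
    q=np.array([p(d,o,k,a,z) for a,z in zip(P,Z)]); e=np.roll(q,-1,0)-q
    print(n,"c",q.mean(0),"len",np.linalg.norm(e,axis=1),"ang",np.degrees(np.arctan2(e[:,1],e[:,0])))
# order: (-x,-y),(-x,+y),(+x,+y),(+x,-y)
show("t3S",S,(295,130),5,[(22,70),(138,20),(365,222),(242,287)],[.006,.012,.006,0])
show("t2S",S,(112,230),5,[(28,88),(191,16),(301,240),(118,321)],[.012,.012,0,0])
show("t3D",D,(125,120),5,[(450-390,264),(431-390,122),(606-390+285,14+25),(650-390+285,144+25)],[0,.012,.012,.0])
show("tinS",S,(300,185),8,[(66,147),(130,70),(233,118),(177,195)],[.07]*4)
show("tinD",D,(250,150),8,[(426-360,133),(536-360,62),(637-360,136),(525-360,210)],[.07]*4)
# tray2 side: +y edge far corners + right-near
show("t2D3",D,(225,345),5,[(40,140),(478,35),(560,285)],[.012,.012,.004])
for n,d,L in (("S",S,[(284,172),(242,240),]),("D",D,[(203,187),(303,249)])):
    g=cv2.cvtColor(d["color"],cv2.COLOR_BGR2HSV)
    for (u,v) in L:
        lab=cv2.cvtColor(d["color"],cv2.COLOR_BGR2LAB)
        m=np.zeros((422,562),np.uint8); im=d["color"].copy()
        _,_,_,r=cv2.floodFill(im,m,(u,v),(0,0,255),(14,)*3,(14,)*3,4|cv2.FLOODFILL_FIXED_RANGE)
        mm=m[1:-1,1:-1]; M=cv2.moments(mm,True); c=(M["m10"]/M["m00"],M["m01"]/M["m00"])
        print(n,"tub",r,c,plane(d,*c,.064))
E
python3 m2.py
```

```text
t3S c [0.5042 0.3221] len [0.092  0.2354 0.095  0.2395] ang [ 80.4489  -6.4973 -96.9865 172.7397]
t2S c [ 0.4889 -0.3351] len [0.0903 0.1595 0.0939 0.1549] ang [ 83.4725  -8.7751 -99.4739 169.8824]
t3D c [0.5049 0.3195] len [0.0911 0.2349 0.0892 0.2396] ang [ 80.7934  -8.2335 -96.2426 172.239 ]
tinS c [0.6602 0.1145] len [0.0435 0.0409 0.0415 0.0423] ang [ 107.9051   15.8513  -70.1603 -161.3383]
tinD c [0.6577 0.1131] len [0.0421 0.0416 0.0426 0.0414] ang [  19.3812  -70.1223 -160.8494  109.1769]
t2D3 c [ 0.5172 -0.3268] len [0.161  0.0907 0.1865] ang [ -9.7055 -98.4107 141.2193]
S tub (276, 165, 17, 11) (283.86013986013984, 170.006993006993) [0.4982 0.127  0.064 ]
S tub (233, 231, 20, 15) (242.42410714285714, 237.72767857142858) [ 0.6283 -0.1162  0.064 ]
D tub (191, 177, 23, 16) (201.89419795221843, 184.5494880546075) [0.4991 0.1281 0.064 ]
D tub (291, 237, 25, 21) (303.0121951219512, 247.30243902439025) [ 0.6287 -0.1162  0.064 ]
```

The blobs agree to about 1 mm across the two views.

| Target | World x, y (m) | Angle |
|---|---|---|
| Tub A | .499, .1275 | |
| Tub B | .6285, -.116 | |
| Bottle | .641, .004 | |
| Shaker | .5005, .001 | |
| Tin | .659, .114 | faces at 18.5° |
| Jar | .490, -.1305 | |
| tray3 centre | .5045, .320 | yaw -7.5° |
| tray2 centre | .488, -.336 | yaw -9.3° |

I'll start towards the bottle.

Call:
{"op": "jog_arm", "data": {
  "series": [
    [1, 0.4, -0.5, 0, 0.25],
    [1, 0.8, -1, 0, 0.5],
    [1, 0.8, -1, 0, 0.5]
  ]
}}

```text
time: 0.8
ee_pos: [0.2791, 0.452, 0.2526]
tcp_rot: [[0.0, -0.992, 0.125], [-0.001, 0.125, 0.992], [-1.0, -0.001, -0.001]]
ft_force: [0.5, 1.0, -0.4]
gripper_width: 0.0883
```

Call:
{"op": "jog_arm", "data": {
  "series": [
    [1, 0.4, -0.5, 0, 0],
    [1, 0.8, -1, 0, 0],
    [1, 0.8, -1, 0, 0]
  ]
}}

```text
time: 1.05
ee_pos: [0.3451, 0.3692, 0.2528]
tcp_rot: [[0.002, -0.992, 0.126], [-0.002, 0.126, 0.992], [-1.0, -0.002, -0.001]]
ft_force: [0.3, 0.1, 0.2]
gripper_width: 0.088
```

Call:
{"op": "jog_arm", "data": {
  "series": [
    [1, 0.4, -0.5, 0, 0],
    [1, 0.8, -1, 0, 0],
    [1, 0.8, -1, 0, 0]
  ]
}}

```text
time: 1.3
ee_pos: [0.4112, 0.2864, 0.2531]
tcp_rot: [[0.003, -0.992, 0.128], [-0.002, 0.128, 0.992], [-1.0, -0.003, -0.002]]
ft_force: [0.5, 0.1, 0.2]
gripper_width: 0.0882
```

Call:
{"op": "jog_arm", "data": {
  "series": [
    [1, 0.4, -0.5, 0, 0],
    [1, 0.8, -1, 0, 0],
    [1, 0.8, -1, 0, 0]
  ]
}}

```text
time: 1.55
ee_pos: [0.4774, 0.2033, 0.2535]
tcp_rot: [[0.005, -0.992, 0.13], [-0.003, 0.13, 0.992], [-1.0, -0.005, -0.003]]
ft_force: [0.1, -0.4, 0.2]
gripper_width: 0.0879
```

Call:
{"op": "jog_arm", "data": {
  "series": [
    [1, 0.4, -0.5, 0, 0],
    [1, 0.8, -1, 0, 0],
    [1, 0.8, -1, 0, 0]
  ]
}}

```text
time: 1.8
ee_pos: [0.5436, 0.12, 0.2537]
tcp_rot: [[0.006, -0.991, 0.132], [-0.004, 0.132, 0.991], [-1.0, -0.007, -0.003]]
ft_force: [0.3, -0.4, 0.3]
gripper_width: 0.0882
```

Call:
{"op": "jog_arm", "data": {
  "series": [
    [1, 0.4, -0.5, 0, 0],
    [1, 0.8, -1, 0, 0],
    [1, 0.8, -1, 0, 0]
  ]
}}

```text
time: 2.05
ee_pos: [0.6096, 0.0364, 0.2538]
tcp_rot: [[0.007, -0.991, 0.134], [-0.005, 0.134, 0.991], [-1.0, -0.008, -0.004]]
ft_force: [-1.6, -0.5, 0.3]
gripper_width: 0.0883
```

Call:
{"op": "jog_arm", "data": {
  "series": [
    [1, 0.39, -0.4, -0.3, 0],
    [1, 0.39, -0.4, -1, 0],
    [1, 0.39, -0.4, -1, 0],
    [1, 0.39, -0.4, -1, 0]
  ]
}}

```text
time: 2.38
ee_pos: [0.6378, 0.0036, 0.1675]
tcp_rot: [[-0.003, -0.991, 0.136], [-0.004, 0.136, 0.991], [-1.0, 0.002, -0.004]]
ft_force: [-1.2, 0.5, -0.4]
gripper_width: 0.0882
```

```bash
cat > snap.py <<'E'
import sys; from h import *
t=sys.argv[1]
for n in sys.argv[2:]:
    d=get_image(n); cv2.imwrite(f"pics/{t}_{n}.png",d["color"])
s=get_state(); print(s["time"],s["ee_pos"],s["tcp_rot"].round(4).tolist(),s["ft_force"],s["joint_pos"])
E
python3 snap.py a scene wrist
```

```text
2.4833 [0.64033514 0.00447756 0.17337999] [[0.0054, -0.991, 0.1341], [-0.0049, 0.1341, 0.991], [-1.0, -0.006, -0.0042]] [-0.62806203  0.52439844  0.70037566] [-0.17617812  0.39462065  1.50501773 -0.00413412  1.23573972 -1.61113147]
```

View pics/a_scene.png

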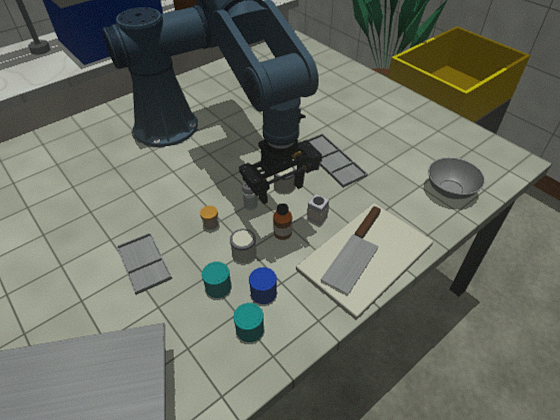

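View pics/a_wrist.png

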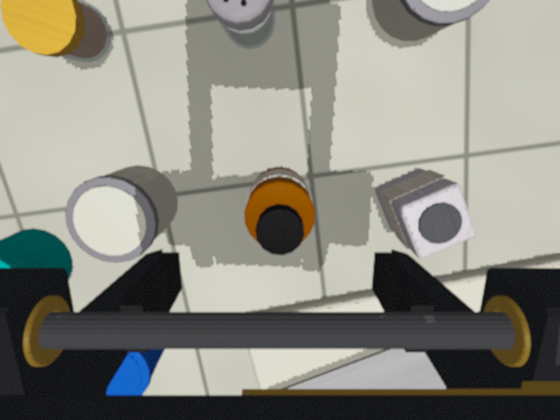

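Wrist view: the bottle cap is at (279,231), between the fingers. Cross-checking its position.

```bash
python3 - <<'E'
from h import *
d=get_image("wrist"); np.set_printoptions(precision=4,suppress=True)
for n,u,v,z in (("cap",279,230,.104),("tubB",110,218,.064),("tin",439,223,.072),("tin c",(378+444+470+420)/4,(211+179+235+254)/4,.07)): print(n,plane(d,u,v,z))
print([plane(d,*p,.07)[:2] for p in ((386,208),(441,180),(472,237),(421,255))])
E
```

```text
cap [0.6399 0.0061 0.104 ]
tubB [ 0.6283 -0.1165  0.064 ]
tin [0.661  0.1174 0.072 ]
tin c [0.6582 0.1105 0.07  ]
[array([0.6456, 0.0814]), array([0.6306, 0.1198]), array([0.6756, 0.1417]), array([0.6848, 0.1051])]
```

Call:
{"op": "jog_arm", "data": {
  "series": [
    [1, 0, 0, -0.5, 0],
    [1, 0, 0, -0.9, 0],
    [1, 0, 0, -0.9, 0]
  ]
}}

```text
time: 2.78
ee_pos: [0.6384, 0.0059, 0.0995]
tcp_rot: [[0.002, -0.991, 0.133], [-0.004, 0.133, 0.991], [-1.0, -0.003, -0.004]]
ft_force: [-1.5, 0.1, -2.2]
gripper_width: 0.0882
```

Call:
{"op": "jog_arm", "data": {
  "series": [
    [1, 0.02, -0.01, -0.3, 0],
    [1, 0.02, -0.01, -0.49, 0],
    [1, 0.02, -0.01, -0.49, 0],
    [0, 0.02, -0.01, -0.49, 0],
    [0, 0.02, -0.01, -0.49, 0],
    [0, 0.02, -0.01, -0.49, 0],
    [0, 0.02, -0.01, -0.49, 0],
    [0, 0.02, -0.01, -0.49, 0],
    [0, 0.02, -0.01, -0.49, 0]
  ]
}}

```text
time: 3.53
ee_pos: [0.6404, 0.005, 0.0611]
tcp_rot: [[0.003, -0.991, 0.133], [-0.004, 0.133, 0.991], [-1.0, -0.004, -0.004]]
ft_force: [0.7, 1.9, 0.7]
gripper_width: 0.0502
```

Call:
{"op": "jog_arm", "data": {
  "series": [
    [0, 0, 0, 0.15, 0],
    [0, 0, 0, 0.5, 0],
    [0, 0, 0, 0.9, 0],
    [0, 0, 0, 0.9, 0]
  ]
}}

```text
time: 3.87
ee_pos: [0.6442, 0.0045, 0.1406]
tcp_rot: [[0.013, -0.991, 0.132], [-0.006, 0.132, 0.991], [-1.0, -0.014, -0.004]]
ft_force: [2.7, 0.0, -1.0]
gripper_width: 0.0494
```

Call:
{"op": "jog_arm", "data": {
  "series": [
    [0, -0.1, 0.2, 0.25, 0],
    [0, -0.2, 0.5, 0.5, 0],
    [0, -0.38, 1, 0.5, 0],
    [0, -0.38, 1, 0.5, 0]
  ]
}}

```text
time: 4.2
ee_pos: [0.612, 0.0899, 0.182]
tcp_rot: [[0.014, -0.992, 0.129], [-0.003, 0.129, 0.992], [-1.0, -0.014, -0.001]]
ft_force: [0.3, 0.6, -4.2]
gripper_width: 0.0494
```

Call:
{"op": "jog_arm", "data": {
  "series": [
    [0, -0.2, 0.5, 0, 0],
    [0, -0.38, 1, 0, 0],
    [0, -0.38, 1, 0, 0]
  ]
}}

```text
time: 4.45
ee_pos: [0.5786, 0.1748, 0.1815]
tcp_rot: [[0.011, -0.992, 0.126], [-0.001, 0.126, 0.992], [-1.0, -0.011, 0.0]]
ft_force: [-0.4, -0.3, -3.1]
gripper_width: 0.0495
```

Call:
{"op": "jog_arm", "data": {
  "series": [
    [0, -0.2, 0.5, 0, 0],
    [0, -0.38, 1, 0, 0],
    [0, -0.38, 1, 0, 0],
    [0, -0.38, 1, 0, 0]
  ]
}}

```text
time: 4.78
ee_pos: [0.5464, 0.2572, 0.1809]
tcp_rot: [[0.01, -0.993, 0.121], [-0.001, 0.121, 0.993], [-1.0, -0.01, 0.0]]
ft_force: [-0.3, -1.0, -2.1]
gripper_width: 0.0496
```

Call:
{"op": "jog_arm", "data": {
  "series": [
    [0, -0.2, 0.5, 0, 0],
    [0, -0.35, 0.76, 0, 0],
    [0, -0.35, 0.76, 0, 0],
    [0, -0.35, 0.76, -0.2, 0],
    [0, -0.35, 0.76, -0.2, 0],
    [0, -0.35, 0.76, -0.2, 0]
  ]
}}

```text
time: 5.28
ee_pos: [0.5183, 0.3162, 0.1638]
tcp_rot: [[0.007, -0.992, 0.122], [-0.002, 0.122, 0.992], [-1.0, -0.007, -0.002]]
ft_force: [-0.5, -0.1, -2.6]
gripper_width: 0.0491
```

```bash
python3 snap.py b wrist side
```

```text
5.3833 [0.51915582 0.31677633 0.16509622] [[0.0095, -0.9924, 0.1227], [-0.0012, 0.1227, 0.9924], [-1.0, -0.0096, -0.0]] [-0.46360235 -0.00734626 -1.8453736 ] [ 0.3551646   0.33683075  1.60097005 -0.00479718  1.1952914  -1.09088502]
```

View pics/b_wrist.png

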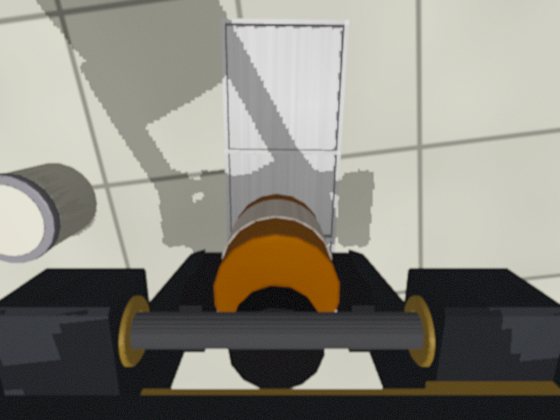

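View pics/b_side.png

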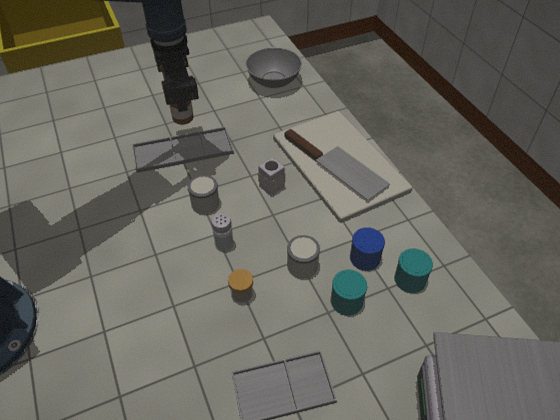

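```bash
python3 - <<'E'
from h import *
np.set_printoptions(precision=4,suppress=True)
d=get_image("wrist")
a=plane(d,223,22,.012)[:2];b=plane(d,348,21,.012)[:2]; l=plane(d,228.5,150,.012)[:2]; r=plane(d,341,150,.012)[:2]
print(a,b,np.linalg.norm(a-b),l,r,np.linalg.norm(l-r))
e=(l+r)/2-(a+b)/2; print(e,np.linalg.norm(e),"expect .0965",np.degrees(np.arctan2(e[1],e[0])))
for ps in (-7.5,-8.0):
  u=np.array([np.cos(np.radians(ps)),np.sin(np.radians(ps))])
  for base,x in (((a+b)/2,-.12),((l+r)/2,-.0235)):
    c=base-x*u; print(ps,"centre",c,[c+k*u for k in (-.071,.014,.085)])
E
```

```text
[0.3822 0.2944] [0.3929 0.386 ] 0.09216127579020333 [0.4752 0.2833] [0.4865 0.3741] 0.09149765707839247
[ 0.0933 -0.0115] 0.09396802470620352 expect .0965 -7.012472390028165
-7.5 centre [0.5065 0.3245] [array([0.4361, 0.3338]), array([0.5204, 0.3227]), array([0.5908, 0.3134])]
-7.5 centre [0.5041 0.3257] [array([0.4337, 0.3349]), array([0.518 , 0.3238]), array([0.5884, 0.3146])]
-8.0 centre [0.5064 0.3235] [array([0.4361, 0.3334]), array([0.5202, 0.3215]), array([0.5906, 0.3117])]
-8.0 centre [0.5041 0.3254] [array([0.4338, 0.3353]), array([0.5179, 0.3235]), array([0.5883, 0.3136])]
```

Call:
{"op": "jog_arm", "data": {
  "series": [
    [0, 0, 0.04, -0.4, 0],
    [0, 0, 0.04, -0.8, 0],
    [0, 0, 0.04, -0.9, 0],
    [0, 0, 0.04, -0.9, 0]
  ]
}}

```text
time: 5.77
ee_pos: [0.5174, 0.319, 0.0908]
tcp_rot: [[0.005, -0.992, 0.123], [-0.003, 0.123, 0.992], [-1.0, -0.005, -0.003]]
ft_force: [0.2, -0.5, -1.3]
gripper_width: 0.0493
```

Call:
{"op": "jog_arm", "data": {
  "series": [
    [0, 0.02, 0.01, -0.15, 0],
    [0, 0.02, 0.01, -0.25, 0],
    [0, 0.02, 0.01, -0.3, 0],
    [0, 0.02, 0.01, -0.32, 0],
    [0, 0.02, 0.01, -0.32, 0],
    [0, 0.02, 0.01, -0.32, 0]
  ]
}}

```text
time: 6.27
ee_pos: [0.5194, 0.3199, 0.0658]
tcp_rot: [[0.005, -0.992, 0.123], [-0.003, 0.123, 0.992], [-1.0, -0.006, -0.002]]
ft_force: [0.1, -0.4, -2.1]
gripper_width: 0.0495
```

Call:
{"op": "jog_arm", "data": {
  "series": [
    [0, 0, 0, -0.015, 0],
    [0, 0, 0, -0.02, 0],
    [0, 0, 0, -0.02, 0]
  ]
}}

```text
time: 6.52
ee_pos: [0.5196, 0.3201, 0.0645]
tcp_rot: [[0.006, -0.992, 0.123], [-0.003, 0.123, 0.992], [-1.0, -0.006, -0.002]]
ft_force: [-0.8, -0.5, -1.9]
gripper_width: 0.0498
```

Call:
{"op": "jog_arm", "data": {
  "series": [
    [0.62, 0, 0, -0.003, 0],
    [0.7, 0, 0, -0.003, 0],
    [0.9, 0, 0, -0.003, 0],
    [0.9, 0, 0, -0.003, 0],
    [0.9, 0, 0, 0.1, 0],
    [0.9, 0, 0, 0.5, 0],
    [0.9, 0, 0, 1, 0],
    [0.9, 0, 0, 1, 0],
    [0.9, 0, 0, 1, 0]
  ]
}}

```text
time: 7.27
ee_pos: [0.5218, 0.3209, 0.1484]
tcp_rot: [[0.012, -0.992, 0.123], [-0.0, 0.123, 0.992], [-1.0, -0.012, 0.001]]
ft_force: [0.1, 0.7, -1.3]
gripper_width: 0.0792
```

```bash
python3 snap.py c side
```

```text
7.3167 [0.52030485 0.32033554 0.14611406] [[0.0086, -0.9924, 0.1229], [-0.0016, 0.1229, 0.9924], [-1.0, -0.0087, -0.0006]] [-0.43930559  0.47085742 -0.22983165] [ 0.3601038   0.36621558  1.60426171 -0.00494674  1.16366548 -1.08549646]
```

View pics/c_side.png

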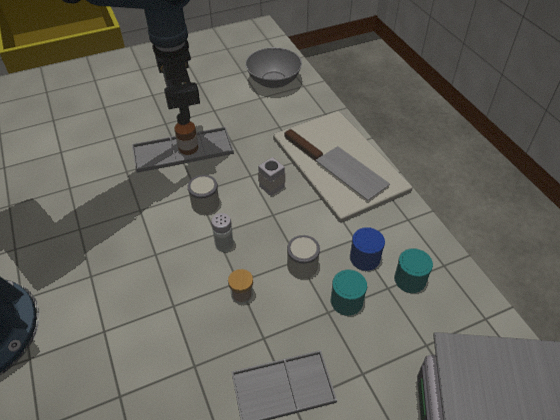

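The bottle stands in the middle cell (side view px 187,140). Next is the tin.

Call:
{"op": "jog_arm", "data": {
  "series": [
    [1, 0.2, -0.4, 0.1, 0.15],
    [1, 0.58, -0.85, 0.1, 0.3],
    [1, 0.58, -0.85, 0.1, 0.3]
  ]
}}

```text
time: 7.57
ee_pos: [0.5693, 0.2481, 0.1535]
tcp_rot: [[0.01, -1.0, -0.028], [-0.002, -0.028, 1.0], [-1.0, -0.01, -0.003]]
ft_force: [-0.8, -0.0, -0.6]
gripper_width: 0.0878
```

Call:
{"op": "jog_arm", "data": {
  "series": [
    [1, 0.3, -0.4, 0, 0.15],
    [1, 0.58, -0.85, 0, 0.3],
    [1, 0.58, -0.85, 0, 0.3]
  ]
}}

```text
time: 7.82
ee_pos: [0.618, 0.1746, 0.152]
tcp_rot: [[0.009, -0.984, -0.176], [-0.003, -0.176, 0.984], [-1.0, -0.009, -0.005]]
ft_force: [-1.3, -0.3, -0.1]
gripper_width: 0.0882
```

Call:
{"op": "jog_arm", "data": {
  "series": [
    [1, 0.3, -0.4, 0, 0.15],
    [1, 0.56, -0.8, 0, 0.29],
    [1, 0.56, -0.8, 0, 0.29],
    [1, 0.56, -0.8, 0, 0.29]
  ]
}}

```text
time: 8.15
ee_pos: [0.6628, 0.1085, 0.1501]
tcp_rot: [[0.007, -0.95, -0.311], [-0.002, -0.311, 0.95], [-1.0, -0.006, -0.004]]
ft_force: [0.3, 0.9, 0.2]
gripper_width: 0.0882
```

```bash
python3 snap.py e wrist
```

```text
8.2 [0.66192201 0.11005149 0.1501229 ] [[0.0065, -0.9497, -0.313], [-0.0013, -0.3131, 0.9497], [-1.0, -0.0057, -0.0033]] [-0.19613348  0.2956343  -0.81030525] [-1.11512291e-02  4.82223442e-01  1.43264131e+00 -1.33962688e-03
  1.22022683e+00 -1.89989044e+00]
```

View pics/e_wrist.png

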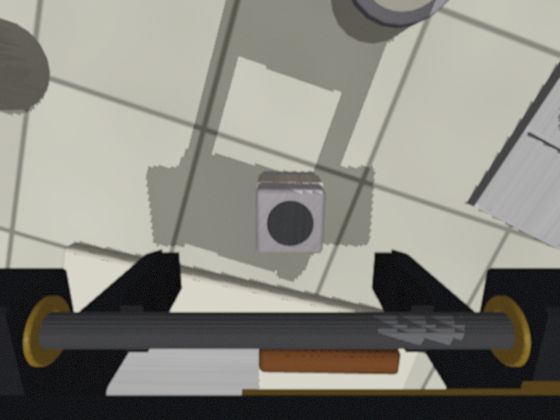

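The tin (px 290,222) is square to the jaws. Computing its position.

```bash
python3 - <<'E'
from h import *
d=get_image("wrist"); print(plane(d,290,222,.072), plane(d,290,220,.07))
E
```

```text
[0.65647781 0.11781745 0.072     ] [0.65579828 0.11765942 0.07      ]
```

Call:
{"op": "jog_arm", "data": {
  "series": [
    [1, -0.04, 0.07, -0.4, 0],
    [1, -0.04, 0.07, -0.75, 0],
    [1, -0.04, 0.07, -0.75, 0],
    [1, -0.04, 0.07, -0.75, 0]
  ]
}}

```text
time: 8.58
ee_pos: [0.6559, 0.1182, 0.0884]
tcp_rot: [[0.001, -0.949, -0.316], [-0.001, -0.316, 0.949], [-1.0, -0.001, -0.002]]
ft_force: [-0.3, -0.3, 0.1]
gripper_width: 0.088
```

Call:
{"op": "jog_arm", "data": {
  "series": [
    [1, 0.02, -0.02, -0.2, 0],
    [1, 0.02, -0.02, -0.35, 0],
    [1, 0.02, -0.02, -0.35, 0],
    [0, 0.02, -0.02, -0.35, 0],
    [0, 0.02, -0.02, -0.35, 0],
    [0, 0.02, -0.02, -0.35, 0],
    [0, 0.02, -0.02, -0.35, 0],
    [0, 0.02, -0.02, -0.35, 0],
    [0, 0.02, -0.02, -0.35, 0],
    [0, 0.02, -0.02, -0.35, 0]
  ]
}}

```text
time: 9.42
ee_pos: [0.6577, 0.1165, 0.0607]
tcp_rot: [[0.002, -0.949, -0.316], [-0.001, -0.316, 0.949], [-1.0, -0.001, -0.002]]
ft_force: [-0.1, 0.7, 1.0]
gripper_width: 0.0438
```

Call:
{"op": "jog_arm", "data": {
  "series": [
    [0, 0, 0, 0.15, 0],
    [0, 0, 0, 0.5, 0],
    [0, 0, 0, 1, 0],
    [0, 0, 0, 1, 0]
  ]
}}

```text
time: 9.75
ee_pos: [0.6622, 0.1167, 0.1499]
tcp_rot: [[0.014, -0.949, -0.316], [-0.001, -0.316, 0.949], [-1.0, -0.013, -0.006]]
ft_force: [2.0, -0.3, -0.1]
gripper_width: 0.0441
```

Call:
{"op": "jog_arm", "data": {
  "series": [
    [0, -0.1, 0.3, 0, -0.15],
    [0, -0.2, 0.6, 0, -0.3],
    [0, -0.3, 0.8, 0, -0.45],
    [0, -0.3, 0.8, 0, -0.45]
  ]
}}

```text
time: 10.08
ee_pos: [0.6368, 0.184, 0.1508]
tcp_rot: [[0.014, -0.995, -0.096], [-0.003, -0.096, 0.995], [-1.0, -0.013, -0.004]]
ft_force: [0.7, 0.1, -2.0]
gripper_width: 0.0438
```

Call:
{"op": "jog_arm", "data": {
  "series": [
    [0, -0.1, 0.4, 0, -0.15],
    [0, -0.25, 0.7, 0, -0.3],
    [0, -0.3, 0.8, 0, -0.42],
    [0, -0.3, 0.8, 0, -0.42]
  ]
}}

```text
time: 10.42
ee_pos: [0.6119, 0.2497, 0.1512]
tcp_rot: [[0.013, -0.994, 0.112], [-0.006, 0.112, 0.994], [-1.0, -0.013, -0.004]]
ft_force: [-0.0, -1.0, -1.6]
gripper_width: 0.044
```

Call:
{"op": "jog_arm", "data": {
  "series": [
    [0, -0.15, 0.4, 0, -0.03],
    [0, -0.28, 0.77, 0, -0.03],
    [0, -0.28, 0.77, 0, -0.03],
    [0, -0.28, 0.77, 0, -0.03],
    [0, -0.28, 0.77, -0.3, -0.03],
    [0, -0.28, 0.77, -0.5, -0.03],
    [0, -0.28, 0.77, -0.5, -0.03]
  ]
}}

```text
time: 11.0
ee_pos: [0.5882, 0.3086, 0.1075]
tcp_rot: [[0.007, -0.992, 0.126], [-0.008, 0.126, 0.992], [-1.0, -0.008, -0.007]]
ft_force: [-0.8, -0.1, -2.5]
gripper_width: 0.0437
```

Call:
{"op": "jog_arm", "data": {
  "series": [
    [0, 0.01, 0.03, -0.2, 0],
    [0, 0.01, 0.03, -0.4, 0],
    [0, 0.01, 0.03, -0.48, 0],
    [0, 0.01, 0.03, -0.52, 0],
    [0, 0.01, 0.03, -0.53, 0],
    [0, 0.01, 0.03, -0.53, 0],
    [0, 0.01, 0.03, -0.53, 0]
  ]
}}

```text
time: 11.58
ee_pos: [0.5899, 0.311, 0.0664]
tcp_rot: [[0.009, -0.992, 0.126], [-0.008, 0.126, 0.992], [-1.0, -0.01, -0.007]]
ft_force: [-0.1, -0.3, -1.2]
gripper_width: 0.0435
```

```bash
python3 snap.py f wrist
```

```text
11.6333 [0.58983097 0.31115094 0.06637491] [[0.0088, -0.992, 0.1262], [-0.0078, 0.1261, 0.992], [-0.9999, -0.0097, -0.0066]] [ 0.22834076 -0.17168199 -0.99315147] [ 0.31241564  0.58029112  1.47679541 -0.01144384  1.07859465 -1.12650493]
```

View pics/f_wrist.png

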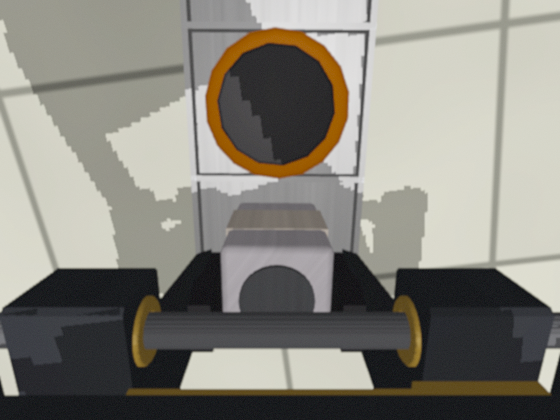

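The wrist view shows the bottle centred in the middle cell and the tin above its own cell. Lowering the last 2 mm and releasing.

Call:
{"op": "jog_arm", "data": {
  "series": [
    [0, 0, 0, -0.015, 0],
    [0, 0, 0, -0.03, 0],
    [0, 0, 0, -0.035, 0],
    [0, 0, 0, -0.035, 0],
    [0, 0, 0, -0.035, 0]
  ]
}}

```text
time: 12.05
ee_pos: [0.5901, 0.3112, 0.0639]
tcp_rot: [[0.009, -0.992, 0.126], [-0.008, 0.126, 0.992], [-1.0, -0.01, -0.006]]
ft_force: [0.4, -0.3, 0.4]
gripper_width: 0.0439
```

Next is tub A at (.499,.1275). First I release the tin and lift.

Call:
{"op": "jog_arm", "data": {
  "series": [
    [0.6, 0, 0, 0, 0],
    [0.7, 0, 0, 0, 0],
    [0.9, 0, 0, 0, 0],
    [0.9, 0, 0, 0, 0],
    [0.9, 0, 0, 0.1, 0],
    [0.9, 0, 0, 0.5, 0],
    [0.9, 0, 0, 1, 0],
    [0.9, 0, 0, 1, 0],
    [1, 0, 0, 1, 0]
  ]
}}

```text
time: 12.8
ee_pos: [0.5923, 0.3121, 0.1483]
tcp_rot: [[0.016, -0.992, 0.126], [-0.005, 0.126, 0.992], [-1.0, -0.017, -0.003]]
ft_force: [-0.3, 0.9, 0.3]
gripper_width: 0.0841
```

Call:
{"op": "jog_arm", "data": {
  "series": [
    [1, -0.2, -0.5, 0.1, 0],
    [1, -0.5, -1, 0.1, 0],
    [1, -0.5, -1, 0.1, 0]
  ]
}}

```text
time: 13.05
ee_pos: [0.5482, 0.2282, 0.1539]
tcp_rot: [[0.01, -0.992, 0.127], [-0.008, 0.127, 0.992], [-1.0, -0.011, -0.007]]
ft_force: [0.4, 0.4, -0.8]
gripper_width: 0.088
```

Call:
{"op": "jog_arm", "data": {
  "series": [
    [1, -0.2, -0.5, 0, 0],
    [1, -0.5, -1, 0, 0],
    [1, -0.5, -1, 0, 0]
  ]
}}

```text
time: 13.3
ee_pos: [0.5047, 0.1451, 0.1521]
tcp_rot: [[0.005, -0.992, 0.128], [-0.01, 0.128, 0.992], [-1.0, -0.006, -0.009]]
ft_force: [0.3, -0.1, -0.3]
gripper_width: 0.0872
```

```bash
python3 snap.py g side wrist
```

```text
13.4 [0.5069099  0.14671383 0.15320993] [[0.0079, -0.9915, 0.1301], [-0.0083, 0.13, 0.9915], [-0.9999, -0.0089, -0.0072]] [0.17021346 0.07754106 0.03721184] [ 0.0616939   0.18711447  1.81620787 -0.00972951  1.13091198 -1.37457457]
```

View pics/g_side.png

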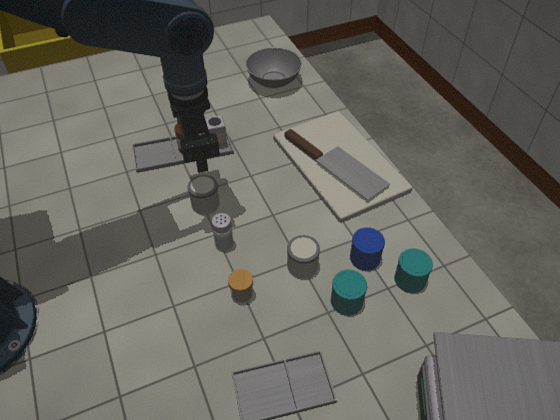

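The tin is upright in the end cell (side view px 216,128). Lining up over tub A.

Call:
{"op": "jog_arm", "data": {
  "series": [
    [1, -0.1, -0.24, 0, 0],
    [1, -0.1, -0.24, 0, 0],
    [1, -0.1, -0.24, -0.3, 0],
    [1, -0.1, -0.24, -0.5, 0],
    [1, -0.1, -0.24, -0.5, 0],
    [1, -0.1, -0.24, -0.5, 0]
  ]
}}

```text
time: 13.9
ee_pos: [0.4988, 0.1286, 0.1125]
tcp_rot: [[0.006, -0.992, 0.129], [-0.008, 0.129, 0.992], [-1.0, -0.007, -0.007]]
ft_force: [-0.0, 0.3, 0.0]
gripper_width: 0.0879
```

```bash
python3 snap.py i wrist
```

```text
13.95 [0.49951634 0.1284876  0.11346756] [[0.0079, -0.9916, 0.1293], [-0.008, 0.1292, 0.9916], [-0.9999, -0.0089, -0.007]] [0.03879431 0.17873052 0.72653307] [ 0.02622216  0.22199158  1.86900517 -0.00954744  1.04291673 -1.41020166]
```

View pics/i_wrist.png

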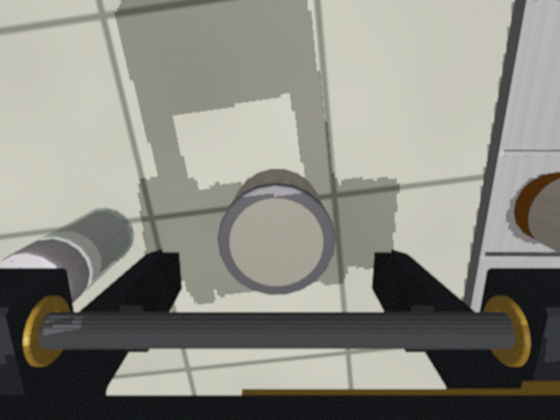

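The tub is centred between the fingers (lid at px 277,240). Descending.

Call:
{"op": "jog_arm", "data": {
  "series": [
    [1, 0, -0.01, -0.3, 0],
    [1, 0, -0.01, -0.6, 0],
    [1, 0, -0.01, -0.6, 0],
    [1, 0, -0.01, -0.6, 0]
  ]
}}

```text
time: 14.28
ee_pos: [0.4993, 0.1281, 0.0656]
tcp_rot: [[0.006, -0.992, 0.129], [-0.008, 0.129, 0.992], [-1.0, -0.007, -0.007]]
ft_force: [-0.4, 0.1, 0.5]
gripper_width: 0.0883
```

Call:
{"op": "jog_arm", "data": {
  "series": [
    [1, 0, 0, -0.3, 0],
    [1, 0, 0, -0.45, 0],
    [1, 0, 0, -0.45, 0],
    [1, 0, 0, -0.45, 0],
    [0, 0, 0, -0.45, 0],
    [0, 0, 0, -0.45, 0],
    [0, 0, 0, -0.45, 0],
    [0, 0, 0, -0.45, 0],
    [0, 0, 0, -0.45, 0],
    [0, 0, 0, -0.45, 0]
  ]
}}

```text
time: 15.12
ee_pos: [0.5, 0.1281, 0.0304]
tcp_rot: [[0.008, -0.992, 0.129], [-0.008, 0.129, 0.992], [-1.0, -0.009, -0.007]]
ft_force: [-1.1, -0.5, 6.4]
gripper_width: 0.0646
```

Call:
{"op": "jog_arm", "data": {
  "series": [
    [0, 0, 0, 0.15, 0],
    [0, 0, 0, 0.5, 0],
    [0, 0, 0, 1, 0],
    [0, 0, 0, 1, 0]
  ]
}}

```text
time: 15.45
ee_pos: [0.5041, 0.1284, 0.1174]
tcp_rot: [[0.018, -0.992, 0.129], [-0.008, 0.129, 0.992], [-1.0, -0.019, -0.005]]
ft_force: [2.5, 1.6, -1.6]
gripper_width: 0.065
```

Call:
{"op": "jog_arm", "data": {
  "series": [
    [0, -0.3, 0.1, 0.1, 0],
    [0, -0.6, 0.4, 0.2, 0],
    [0, -0.75, 0.7, 0.2, 0],
    [0, -0.75, 0.7, 0.2, 0]
  ]
}}

```text
time: 15.78
ee_pos: [0.4412, 0.1871, 0.1335]
tcp_rot: [[0.017, -0.992, 0.127], [-0.006, 0.126, 0.992], [-1.0, -0.017, -0.004]]
ft_force: [0.7, -0.0, -2.8]
gripper_width: 0.0649
```

Call:
{"op": "jog_arm", "data": {
  "series": [
    [0, 0, 0.4, 0, 0],
    [0, 0, 0.8, 0, 0],
    [0, 0, 0.8, 0, 0]
  ]
}}

```text
time: 16.03
ee_pos: [0.4411, 0.2548, 0.1338]
tcp_rot: [[0.018, -0.992, 0.124], [-0.004, 0.124, 0.992], [-1.0, -0.018, -0.002]]
ft_force: [0.1, 0.6, -2.2]
gripper_width: 0.0648
```

Call:
{"op": "jog_arm", "data": {
  "series": [
    [0, -0.08, 0.5, 0, 0],
    [0, -0.08, 0.96, 0, 0],
    [0, -0.08, 0.96, 0, 0],
    [0, -0.08, 0.96, 0, 0],
    [0, -0.08, 0.96, -0.3, 0],
    [0, -0.08, 0.96, -0.6, 0]
  ]
}}

```text
time: 16.53
ee_pos: [0.436, 0.3311, 0.0865]
tcp_rot: [[0.021, -0.992, 0.124], [-0.003, 0.124, 0.992], [-1.0, -0.021, -0.001]]
ft_force: [0.1, -0.1, -2.9]
gripper_width: 0.0644
```

```bash
python3 snap.py j scene
```

```text
16.5833 [0.43229219 0.32892371 0.08065475] [[0.012, -0.9921, 0.1248], [-0.0073, 0.1247, 0.9922], [-0.9999, -0.0128, -0.0057]] [-3.65245475 -2.73992579 -6.75585768] [ 0.4383633   0.329852    1.81160068 -0.01391799  0.99242505 -0.99978105]
```

View pics/j_scene.png

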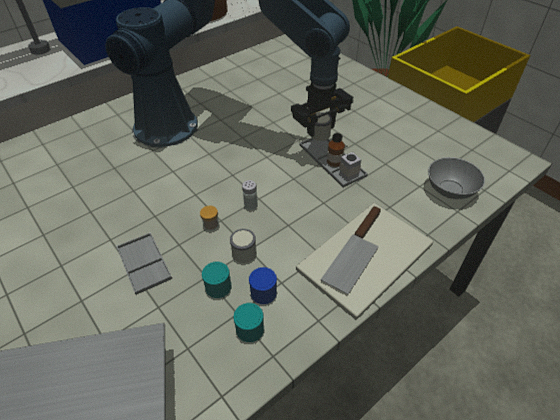

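Call:
{"op": "jog_arm", "data": {
  "series": [
    [0, 0.03, 0.03, -0.2, 0],
    [0, 0.03, 0.03, -0.4, 0],
    [0, 0.03, 0.03, -0.45, 0],
    [0, 0.03, 0.03, -0.45, 0],
    [0, 0.03, 0.03, -0.45, 0],
    [0, 0.03, 0.03, -0.45, 0]
  ]
}}

```text
time: 17.08
ee_pos: [0.4356, 0.3313, 0.046]
tcp_rot: [[0.014, -0.992, 0.125], [-0.007, 0.125, 0.992], [-1.0, -0.014, -0.005]]
ft_force: [-0.1, 0.4, -2.2]
gripper_width: 0.0644
```

Call:
{"op": "jog_arm", "data": {
  "series": [
    [0, -0.01, 0, -0.07, 0],
    [0, -0.01, 0, -0.12, 0],
    [0, -0.01, 0, -0.145, 0],
    [0, -0.01, 0, -0.145, 0],
    [0, -0.01, 0, -0.145, 0]
  ]
}}

```text
time: 17.5
ee_pos: [0.4347, 0.3313, 0.0342]
tcp_rot: [[0.013, -0.992, 0.125], [-0.007, 0.125, 0.992], [-1.0, -0.014, -0.005]]
ft_force: [0.2, -0.5, -2.7]
gripper_width: 0.065
```

Call:
{"op": "jog_arm", "data": {
  "series": [
    [0, 0, 0, -0.01, 0],
    [0, 0, 0, -0.015, 0],
    [0, 0, 0, -0.015, 0],
    [0, 0, 0, -0.015, 0]
  ]
}}

```text
time: 17.83
ee_pos: [0.4352, 0.3315, 0.0335]
tcp_rot: [[0.014, -0.992, 0.125], [-0.006, 0.125, 0.992], [-1.0, -0.015, -0.005]]
ft_force: [1.3, -0.6, 0.9]
gripper_width: 0.0644
```

Contact is felt, so I release and lift.

Call:
{"op": "jog_arm", "data": {
  "series": [
    [0.78, 0, 0, 0, 0],
    [0.85, 0, 0, 0, 0],
    [1, 0, 0, 0, 0],
    [1, 0, 0, 0, 0],
    [1, 0, 0, 0.1, 0],
    [1, 0, 0, 0.5, 0],
    [1, 0, 0, 1, 0],
    [1, 0, 0, 1, 0],
    [1, 0, 0, 1, 0]
  ]
}}

```text
time: 18.58
ee_pos: [0.4372, 0.3325, 0.1168]
tcp_rot: [[0.02, -0.992, 0.125], [-0.004, 0.125, 0.992], [-1.0, -0.02, -0.001]]
ft_force: [-1.2, 0.0, -0.8]
gripper_width: 0.0879
```

```bash
python3 snap.py k wrist side
```

```text
18.6833 [0.43492371 0.33134608 0.1134558 ] [[0.0143, -0.9921, 0.125], [-0.0065, 0.1249, 0.9921], [-0.9999, -0.015, -0.0046]] [ 0.23889723 -0.37049539 -0.68413874] [ 0.44053836  0.28306111  1.79156726 -0.01371653  1.05686591 -0.99829891]
```

View pics/k_wrist.png

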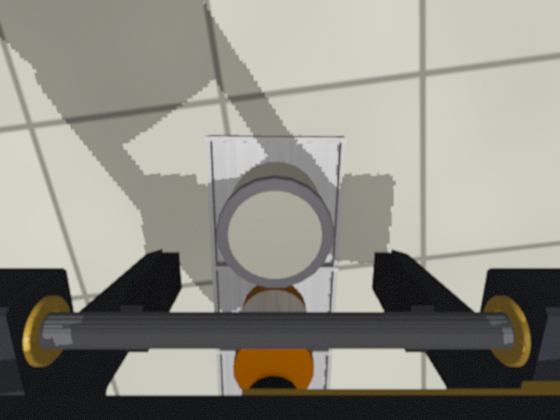

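Tub A is in the large cell (lid px 275,232, within its walls). On to the shaker.

Call:
{"op": "jog_arm", "data": {
  "series": [
    [1, 0, -0.2, 0.3, 0],
    [1, 0, -0.6, 0.4, 0],
    [1, 0.1, -1, 0.4, 0],
    [1, 0.1, -1, 0.4, 0]
  ]
}}

```text
time: 19.02
ee_pos: [0.443, 0.2475, 0.1444]
tcp_rot: [[0.013, -0.992, 0.127], [-0.009, 0.127, 0.992], [-1.0, -0.014, -0.007]]
ft_force: [0.6, -0.1, -0.2]
gripper_width: 0.0878
```

Call:
{"op": "jog_arm", "data": {
  "series": [
    [1, 0.1, -0.5, 0, 0],
    [1, 0.2, -1, 0, 0],
    [1, 0.2, -1, 0, 0]
  ]
}}

```text
time: 19.27
ee_pos: [0.4591, 0.1628, 0.1429]
tcp_rot: [[0.01, -0.991, 0.131], [-0.011, 0.131, 0.991], [-1.0, -0.011, -0.01]]
ft_force: [-0.2, 0.3, -0.0]
gripper_width: 0.0883
```

Call:
{"op": "jog_arm", "data": {
  "series": [
    [1, 0.1, -0.5, 0, 0],
    [1, 0.2, -1, 0, 0],
    [1, 0.2, -1, 0, 0]
  ]
}}

```text
time: 19.52
ee_pos: [0.4757, 0.0783, 0.1418]
tcp_rot: [[0.008, -0.991, 0.135], [-0.013, 0.135, 0.991], [-1.0, -0.01, -0.012]]
ft_force: [0.0, -0.8, -0.3]
gripper_width: 0.088
```

Call:
{"op": "jog_arm", "data": {
  "series": [
    [1, 0.1, -0.5, 0, 0],
    [1, 0.2, -0.9, 0, 0],
    [1, 0.2, -0.9, 0, 0],
    [1, 0.2, -0.9, 0, 0]
  ]
}}

```text
time: 19.85
ee_pos: [0.4913, 0.0056, 0.1407]
tcp_rot: [[0.006, -0.99, 0.139], [-0.012, 0.139, 0.99], [-1.0, -0.008, -0.011]]
ft_force: [0.2, 0.1, 0.0]
gripper_width: 0.0883
```

Call:
{"op": "jog_arm", "data": {
  "series": [
    [1, 0.11, -0.05, 0, 0],
    [1, 0.11, -0.05, -0.3, 0],
    [1, 0.11, -0.05, -0.5, 0],
    [1, 0.11, -0.05, -0.5, 0],
    [1, 0.11, -0.05, -0.5, 0]
  ]
}}

```text
time: 20.27
ee_pos: [0.4992, 0.0031, 0.0996]
tcp_rot: [[0.003, -0.99, 0.138], [-0.011, 0.138, 0.99], [-1.0, -0.005, -0.011]]
ft_force: [-0.5, 0.3, -0.6]
gripper_width: 0.0884
```

```bash
python3 snap.py l wrist
```

```text
20.3167 [0.50008105 0.00271049 0.10064684] [[0.0053, -0.9904, 0.1378], [-0.0116, 0.1377, 0.9904], [-0.9999, -0.0069, -0.0108]] [ 0.8092541  -0.07947847  0.03804763] [-0.2261798   0.2118418   1.91377302 -0.01197125  1.0082194  -1.65240216]
```

View pics/l_wrist.png

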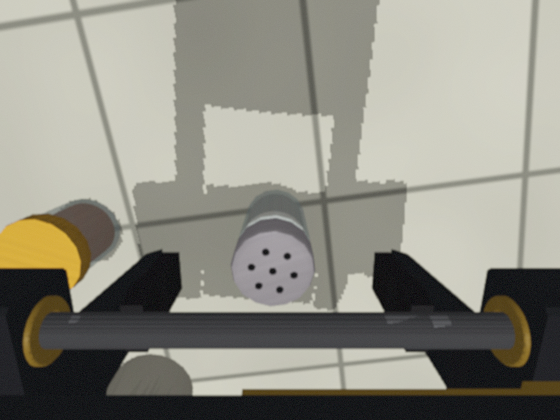

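The shaker is centred (px 273,268). Descending and gripping.

Call:
{"op": "jog_arm", "data": {
  "series": [
    [1, 0, -0.02, -0.3, 0],
    [1, 0, -0.02, -0.6, 0],
    [1, 0, -0.02, -0.72, 0],
    [1, 0, -0.02, -0.72, 0],
    [0, 0, -0.02, -0.72, 0],
    [0, 0, -0.02, -0.72, 0],
    [0, 0, -0.02, -0.72, 0],
    [0, 0, -0.02, -0.72, 0],
    [0, 0, -0.02, -0.72, 0],
    [0, 0, -0.02, -0.72, 0],
    [0, 0, -0.02, -0.72, 0]
  ]
}}

```text
time: 21.23
ee_pos: [0.5002, 0.0011, 0.0434]
tcp_rot: [[0.006, -0.99, 0.138], [-0.012, 0.138, 0.99], [-1.0, -0.007, -0.011]]
ft_force: [0.2, -0.6, -0.5]
gripper_width: 0.0436
```

Call:
{"op": "jog_arm", "data": {
  "series": [
    [0, 0, 0, 0, 0],
    [0, 0, 0, 0, 0],
    [0, 0, 0, 0, 0]
  ]
}}

```text
time: 21.48
ee_pos: [0.5002, 0.0011, 0.0434]
tcp_rot: [[0.006, -0.99, 0.138], [-0.012, 0.138, 0.99], [-1.0, -0.007, -0.011]]
ft_force: [-0.4, 0.6, -0.0]
gripper_width: 0.0392
```

Call:
{"op": "jog_arm", "data": {
  "series": [
    [0, 0, 0, 0.15, 0],
    [0, 0, 0, 0.5, 0],
    [0, 0, 0, 1, 0],
    [0, 0, 0, 1, 0]
  ]
}}

```text
time: 21.82
ee_pos: [0.5043, 0.0003, 0.1297]
tcp_rot: [[0.016, -0.99, 0.138], [-0.014, 0.137, 0.99], [-1.0, -0.017, -0.012]]
ft_force: [1.7, -0.4, -0.2]
gripper_width: 0.0396
```

Call:
{"op": "jog_arm", "data": {
  "series": [
    [0, 0, -0.2, 0.2, 0],
    [0, 0.1, -0.5, 0.3, 0],
    [0, 0.1, -1, 0.3, 0],
    [0, 0.1, -1, 0.3, 0]
  ]
}}

```text
time: 22.15
ee_pos: [0.5136, -0.0852, 0.1548]
tcp_rot: [[0.019, -0.99, 0.141], [-0.018, 0.14, 0.99], [-1.0, -0.021, -0.015]]
ft_force: [0.1, -0.2, -1.5]
gripper_width: 0.0394
```

Call:
{"op": "jog_arm", "data": {
  "series": [
    [0, 0, -0.5, 0, 0],
    [0, 0.1, -1, 0, 0],
    [0, 0.1, -1, 0, 0]
  ]
}}

```text
time: 22.4
ee_pos: [0.5225, -0.1709, 0.1551]
tcp_rot: [[0.021, -0.989, 0.144], [-0.021, 0.144, 0.989], [-1.0, -0.023, -0.018]]
ft_force: [-0.9, -0.0, -1.5]
gripper_width: 0.0396
```

Call:
{"op": "jog_arm", "data": {
  "series": [
    [0, 0, -0.5, 0, 0],
    [0, 0.1, -1, 0, 0],
    [0, 0.1, -1, 0, 0]
  ]
}}

```text
time: 22.65
ee_pos: [0.5311, -0.2567, 0.1551]
tcp_rot: [[0.022, -0.989, 0.148], [-0.025, 0.148, 0.989], [-0.999, -0.025, -0.021]]
ft_force: [-0.6, -0.7, -0.4]
gripper_width: 0.0393
```

Call:
{"op": "jog_arm", "data": {
  "series": [
    [0, 0.05, -0.5, 0, 0],
    [0, 0.05, -1, 0, 0],
    [0, 0.05, -1, 0, 0],
    [0, 0.05, -1, 0, 0],
    [0, 0.05, -1, 0, 0],
    [0, 0.05, -1, 0, 0]
  ]
}}

```text
time: 23.15
ee_pos: [0.5349, -0.3349, 0.1543]
tcp_rot: [[0.021, -0.989, 0.148], [-0.023, 0.147, 0.989], [-1.0, -0.024, -0.02]]
ft_force: [-0.1, 0.5, -2.0]
gripper_width: 0.0392
```

```bash
python3 snap.py n wrist side
```

```text
23.25 [ 0.53517768 -0.3350001   0.15481111] [[0.0216, -0.9889, 0.1469], [-0.0241, 0.1463, 0.9889], [-0.9995, -0.0249, -0.0206]] [-0.01017533  0.16640501 -1.80149923] [-0.74550622  0.38207265  1.56342838 -0.00331289  1.16390112 -2.16786544]
```

View pics/n_wrist.png

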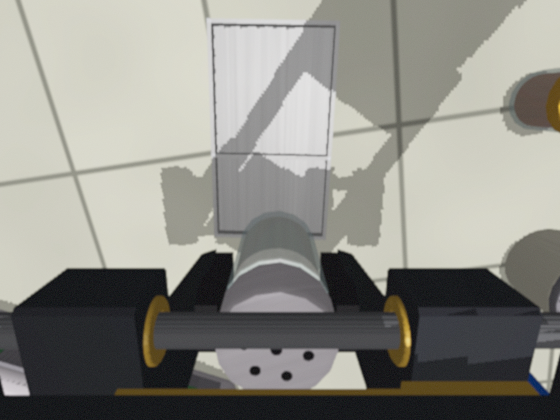

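View pics/n_side.png

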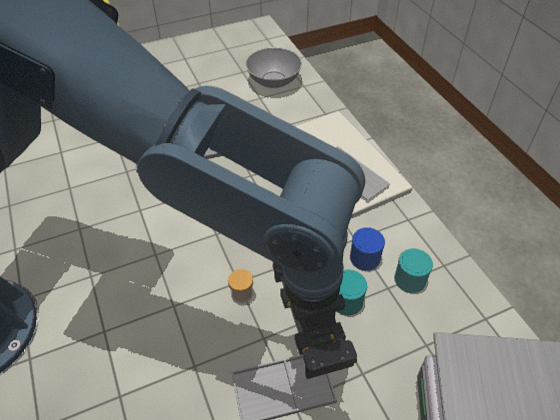

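```bash
python3 - <<'E'
from h import *
np.set_printoptions(precision=4,suppress=True)
d=get_image("wrist")
q=[plane(d,*p,.012)[:2] for p in ((208,20),(336,20),(214,156),(330,154),(215,236),(327,234))]
m=[(q[i]+q[i+1])/2 for i in (0,2,4)]
print(q,[np.linalg.norm(q[i]-q[i+1]) for i in (0,2,4)])
for k,x in ((0,-.0825),(1,.014),(2,.081)):
  u=(m[2]-m[0])/np.linalg.norm(m[2]-m[0]); print("u",np.degrees(np.arctan2(u[1],u[0])),np.linalg.norm(m[2]-m[0]))
  a=np.radians(-9.3);u=np.array([np.cos(a),np.sin(a)])
  c=m[k]-x*u; print("centre",c,c-.0335*u,c+.0475*u)
E
```

```text
[array([ 0.3992, -0.3663]), array([ 0.4129, -0.2771]), array([ 0.4941, -0.3813]), array([ 0.5057, -0.2909]), array([ 0.5606, -0.394 ]), array([ 0.572 , -0.3002])] [np.float64(0.0902702982810891), np.float64(0.09121141634614222), np.float64(0.09451515240681768)]
u -9.00366318234148 0.1622818213146672
centre [ 0.4875 -0.3351] [ 0.4544 -0.3296] [ 0.5343 -0.3427]
u -9.00366318234148 0.1622818213146672
centre [ 0.4861 -0.3338] [ 0.4531 -0.3284] [ 0.533  -0.3415]
u -9.00366318234148 0.1622818213146672
centre [ 0.4864 -0.334 ] [ 0.4533 -0.3286] [ 0.5333 -0.3417]
```

Tray2's small cell comes out at (.534,-.343), matching the estimate. Lowering.

Call:
{"op": "jog_arm", "data": {
  "series": [
    [0, -0.01, -0.1, -0.2, 0],
    [0, -0.01, -0.1, -0.5, 0],
    [0, -0.01, -0.1, -0.9, 0],
    [0, -0.01, -0.1, -0.9, 0],
    [0, -0.01, -0.1, -0.9, 0]
  ]
}}

```text
time: 23.72
ee_pos: [0.5334, -0.3413, 0.0814]
tcp_rot: [[0.018, -0.989, 0.146], [-0.021, 0.146, 0.989], [-1.0, -0.021, -0.018]]
ft_force: [0.5, -0.8, -1.3]
gripper_width: 0.0394
```

Call:
{"op": "jog_arm", "data": {
  "series": [
    [0, 0, -0.02, -0.2, 0],
    [0, 0, -0.02, -0.35, 0],
    [0, 0, -0.02, -0.4, 0],
    [0, 0, -0.02, -0.41, 0],
    [0, 0, -0.02, -0.41, 0],
    [0, 0, -0.02, -0.41, 0]
  ]
}}

```text
time: 24.22
ee_pos: [0.5339, -0.3433, 0.0496]
tcp_rot: [[0.019, -0.989, 0.146], [-0.022, 0.145, 0.989], [-1.0, -0.022, -0.019]]
ft_force: [-0.1, 0.7, -1.5]
gripper_width: 0.0395
```

Call:
{"op": "jog_arm", "data": {
  "series": [
    [0, 0, 0, -0.02, 0],
    [0, 0, 0, -0.035, 0],
    [0, 0, 0, -0.035, 0],
    [0, 0, 0, -0.035, 0]
  ]
}}

```text
time: 24.55
ee_pos: [0.534, -0.3434, 0.047]
tcp_rot: [[0.02, -0.989, 0.146], [-0.022, 0.145, 0.989], [-1.0, -0.023, -0.019]]
ft_force: [0.1, -0.0, -1.4]
gripper_width: 0.0394
```

Call:
{"op": "jog_arm", "data": {
  "series": [
    [0, 0, 0, -0.01, 0],
    [0, 0, 0, -0.012, 0],
    [0, 0, 0, -0.012, 0]
  ]
}}

```text
time: 24.8
ee_pos: [0.5342, -0.3435, 0.0466]
tcp_rot: [[0.02, -0.989, 0.146], [-0.022, 0.145, 0.989], [-1.0, -0.023, -0.019]]
ft_force: [-0.2, 0.8, 3.7]
gripper_width: 0.0394
```

Call:
{"op": "jog_arm", "data": {
  "series": [
    [0.52, 0, 0, 0, 0],
    [0.6, 0, 0, 0, 0],
    [0.8, 0, 0, 0, 0],
    [0.9, 0, 0, 0, 0],
    [0.9, 0, 0, 0, 0],
    [0.9, 0, 0, 0.1, 0],
    [0.9, 0, 0, 0.5, 0],
    [0.9, 0, 0, 1, 0],
    [0.9, 0, 0, 1, 0],
    [0.9, 0, 0, 1, 0]
  ]
}}

```text
time: 25.63
ee_pos: [0.5359, -0.3451, 0.1305]
tcp_rot: [[0.025, -0.989, 0.146], [-0.027, 0.145, 0.989], [-0.999, -0.029, -0.023]]
ft_force: [0.0, -1.2, -0.4]
gripper_width: 0.079
```

```bash
python3 snap.py o wrist
```

```text
25.6833 [ 0.53471714 -0.34396061  0.12814846] [[0.0218, -0.9891, 0.1459], [-0.0242, 0.1454, 0.9891], [-0.9995, -0.0251, -0.0208]] [-0.69048672  0.37899798 -0.92848155] [-0.75671879  0.42344103  1.56637233 -0.00293965  1.11926299 -2.18008232]
```

View pics/o_wrist.png

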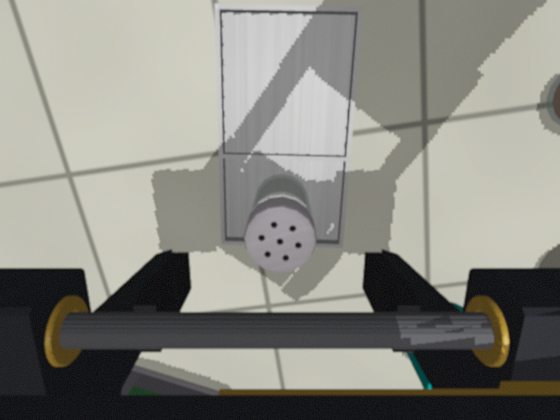

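The shaker stands in the small cell (top at px 280,238). Now tub B.

Call:
{"op": "jog_arm", "data": {
  "series": [
    [1, 0.1, 0.4, 0.2, 0],
    [1, 0.35, 0.9, 0.2, 0],
    [1, 0.35, 0.9, 0.2, 0]
  ]
}}

```text
time: 25.93
ee_pos: [0.5639, -0.2665, 0.1432]
tcp_rot: [[0.021, -0.99, 0.143], [-0.021, 0.143, 0.99], [-1.0, -0.024, -0.018]]
ft_force: [0.3, 0.7, -0.6]
gripper_width: 0.0882
```

Call:
{"op": "jog_arm", "data": {
  "series": [
    [1, 0.2, 0.5, 0, 0],
    [1, 0.38, 0.9, 0, 0],
    [1, 0.38, 0.9, 0, 0]
  ]
}}

```text
time: 26.18
ee_pos: [0.595, -0.1878, 0.1412]
tcp_rot: [[0.019, -0.99, 0.138], [-0.016, 0.138, 0.99], [-1.0, -0.021, -0.014]]
ft_force: [-0.2, 0.2, 0.5]
gripper_width: 0.0881
```

Call:
{"op": "jog_arm", "data": {
  "series": [
    [1, 0.2, 0.5, 0, 0],
    [1, 0.38, 0.85, 0, 0],
    [1, 0.38, 0.85, 0, 0]
  ]
}}

```text
time: 26.43
ee_pos: [0.626, -0.1139, 0.1393]
tcp_rot: [[0.017, -0.991, 0.133], [-0.013, 0.133, 0.991], [-1.0, -0.019, -0.011]]
ft_force: [-0.0, -0.3, 0.3]
gripper_width: 0.0883
```

Call:
{"op": "jog_arm", "data": {
  "series": [
    [1, 0.03, -0.03, -0.1, 0],
    [1, 0.03, -0.03, -0.4, 0],
    [1, 0.03, -0.03, -0.4, 0],
    [1, 0.03, -0.03, -0.4, 0]
  ]
}}

```text
time: 26.77
ee_pos: [0.6261, -0.1168, 0.1045]
tcp_rot: [[0.011, -0.991, 0.134], [-0.011, 0.134, 0.991], [-1.0, -0.013, -0.01]]
ft_force: [-0.5, -0.4, 0.4]
gripper_width: 0.088
```

```bash
python3 snap.py q wrist
```

```text
26.8167 [ 0.62725845 -0.11722285  0.10604191] [[0.0143, -0.9908, 0.1345], [-0.0123, 0.1343, 0.9909], [-0.9998, -0.0158, -0.0103]] [0.47483955 0.50841057 0.27946068] [-0.3673854   0.46542959  1.55712129 -0.0071772   1.10131567 -1.80013776]
```

View pics/q_wrist.png

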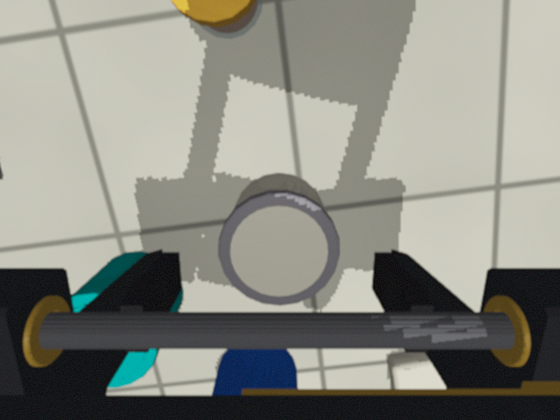

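The tub is centred (lid px 279,248). The turquoise look-alike clears the left finger by about 3 cm by calculation. Descending.

Call:
{"op": "jog_arm", "data": {
  "series": [
    [1, 0.01, 0.01, -0.3, 0],
    [1, 0.01, 0.01, -0.5, 0],
    [1, 0.01, 0.01, -0.5, 0],
    [1, 0.01, 0.01, -0.5, 0]
  ]
}}

```text
time: 27.15
ee_pos: [0.6277, -0.1171, 0.0661]
tcp_rot: [[0.013, -0.991, 0.135], [-0.012, 0.135, 0.991], [-1.0, -0.015, -0.01]]
ft_force: [-0.4, -0.3, 0.3]
gripper_width: 0.0881
```

Call:
{"op": "jog_arm", "data": {
  "series": [
    [1, 0.01, 0.01, -0.3, 0],
    [1, 0.01, 0.01, -0.46, 0],
    [1, 0.01, 0.01, -0.46, 0],
    [1, 0.01, 0.01, -0.46, 0],
    [0, 0.01, 0.01, -0.46, 0],
    [0, 0.01, 0.01, -0.46, 0],
    [0, 0.01, 0.01, -0.46, 0],
    [0, 0.01, 0.01, -0.46, 0],
    [0, 0.01, 0.01, -0.46, 0],
    [0, 0.01, 0.01, -0.46, 0]
  ]
}}

```text
time: 27.98
ee_pos: [0.629, -0.1164, 0.0303]
tcp_rot: [[0.014, -0.991, 0.135], [-0.012, 0.135, 0.991], [-1.0, -0.016, -0.01]]
ft_force: [-1.4, 0.6, 5.2]
gripper_width: 0.0647
```

Call:
{"op": "jog_arm", "data": {
  "series": [
    [0, 0, 0, 0.15, 0],
    [0, 0, 0, 0.5, 0],
    [0, 0, 0, 1, 0],
    [0, 0, 0, 1, 0],
    [0, 0, 0, 1, 0]
  ]
}}

```text
time: 28.4
ee_pos: [0.6309, -0.1171, 0.1137]
tcp_rot: [[0.02, -0.991, 0.135], [-0.015, 0.135, 0.991], [-1.0, -0.022, -0.012]]
ft_force: [-0.3, 0.1, -2.1]
gripper_width: 0.0646
```

Call:
{"op": "jog_arm", "data": {
  "series": [
    [0, -0.1, -0.1, 0.3, 0],
    [0, -0.4, -0.4, 0.55, 0],
    [0, -0.7, -0.85, 0.55, 0],
    [0, -0.7, -0.85, 0.55, 0]
  ]
}}

```text
time: 28.73
ee_pos: [0.5718, -0.1894, 0.1575]
tcp_rot: [[0.018, -0.99, 0.138], [-0.017, 0.138, 0.99], [-1.0, -0.02, -0.014]]
ft_force: [0.8, -0.4, -1.8]
gripper_width: 0.0648
```

Call:
{"op": "jog_arm", "data": {
  "series": [
    [0, -0.4, -0.4, 0, 0],
    [0, -0.7, -0.85, 0, 0],
    [0, -0.7, -0.85, 0, 0],
    [0, -0.7, -0.85, 0, 0]
  ]
}}

```text
time: 29.07
ee_pos: [0.5133, -0.2591, 0.1559]
tcp_rot: [[0.015, -0.99, 0.143], [-0.015, 0.142, 0.99], [-1.0, -0.017, -0.013]]
ft_force: [-0.1, -0.7, -1.4]
gripper_width: 0.0643
```

Call:
{"op": "jog_arm", "data": {
  "series": [
    [0, -0.4, -0.4, 0, -0.03],
    [0, -0.74, -0.89, 0, -0.03],
    [0, -0.74, -0.89, 0, -0.03],
    [0, -0.74, -0.89, 0, -0.03],
    [0, -0.74, -0.89, -0.3, -0.03],
    [0, -0.74, -0.89, -0.6, -0.03],
    [0, -0.74, -0.89, -0.7, -0.03],
    [0, -0.74, -0.89, -0.7, -0.03],
    [0, -0.74, -0.89, -0.7, -0.03]
  ]
}}

```text
time: 29.82
ee_pos: [0.4547, -0.3291, 0.0995]
tcp_rot: [[0.014, -0.988, 0.156], [-0.014, 0.156, 0.988], [-1.0, -0.016, -0.012]]
ft_force: [0.3, -0.9, -1.7]
gripper_width: 0.0645
```

```bash
python3 snap.py r wrist
```

```text
29.8667 [ 0.45512182 -0.3299182   0.10053878] [[0.0152, -0.9876, 0.1563], [-0.0157, 0.156, 0.9876], [-0.9998, -0.0175, -0.0131]] [-0.70518088 -0.10471284 -2.37535764] [-8.38826395e-01  3.24772999e-01  1.76827068e+00  9.83328565e-04
  1.02672077e+00 -2.25330387e+00]
```

View pics/r_wrist.png

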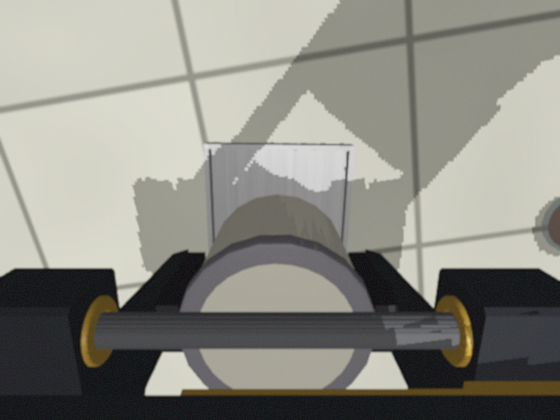

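The tub is over the large cell. Lowering.

Call:
{"op": "jog_arm", "data": {
  "series": [
    [0, -0.01, 0, -0.2, 0],
    [0, -0.01, 0, -0.5, 0],
    [0, -0.01, 0, -0.68, 0],
    [0, -0.01, 0, -0.72, 0],
    [0, -0.01, 0, -0.72, 0],
    [0, -0.01, 0, -0.72, 0],
    [0, -0.01, 0, -0.72, 0]
  ]
}}

```text
time: 30.45
ee_pos: [0.4554, -0.3309, 0.0447]
tcp_rot: [[0.017, -0.988, 0.156], [-0.018, 0.156, 0.988], [-1.0, -0.02, -0.015]]
ft_force: [-0.1, 0.3, -2.0]
gripper_width: 0.0644
```

Call:
{"op": "jog_arm", "data": {
  "series": [
    [0, -0.01, 0.01, -0.06, 0],
    [0, -0.01, 0.01, -0.1, 0],
    [0, -0.01, 0.01, -0.13, 0],
    [0, -0.01, 0.01, -0.13, 0],
    [0, -0.01, 0.01, -0.13, 0]
  ]
}}

```text
time: 30.87
ee_pos: [0.4544, -0.3299, 0.0341]
tcp_rot: [[0.017, -0.988, 0.156], [-0.017, 0.156, 0.988], [-1.0, -0.019, -0.015]]
ft_force: [0.1, 0.3, -2.2]
gripper_width: 0.0647
```

Call:
{"op": "jog_arm", "data": {
  "series": [
    [0, 0, 0, -0.01, 0],
    [0, 0, 0, -0.012, 0],
    [0, 0, 0, -0.012, 0],
    [0, 0, 0, -0.012, 0]
  ]
}}

```text
time: 31.2
ee_pos: [0.4545, -0.3301, 0.0334]
tcp_rot: [[0.017, -0.988, 0.156], [-0.018, 0.156, 0.988], [-1.0, -0.02, -0.015]]
ft_force: [-1.3, -0.1, 1.2]
gripper_width: 0.0648
```

Call:
{"op": "jog_arm", "data": {
  "series": [
    [0.78, 0, 0, 0, 0],
    [0.85, 0, 0, 0, 0],
    [1, 0, 0, 0, 0],
    [1, 0, 0, 0, 0],
    [1, 0, 0, 0.1, 0],
    [1, 0, 0, 0.5, 0],
    [1, 0, 0, 1, 0],
    [1, 0, 0, 1, 0],
    [1, 0, 0, 1, 0]
  ]
}}

```text
time: 31.95
ee_pos: [0.4562, -0.3318, 0.1168]
tcp_rot: [[0.022, -0.987, 0.156], [-0.023, 0.156, 0.988], [-1.0, -0.025, -0.019]]
ft_force: [0.3, 0.3, -0.3]
gripper_width: 0.0884
```

Call:
{"op": "jog_arm", "data": {
  "series": [
    [1, -0.1, 0, 0.5, 0],
    [1, -0.5, 0, 1, 0],
    [1, -0.5, 0, 1, 0],
    [1, -0.5, 0, 1, 0]
  ]
}}

```text
time: 32.28
ee_pos: [0.4159, -0.3328, 0.199]
tcp_rot: [[0.024, -0.987, 0.157], [-0.026, 0.157, 0.987], [-0.999, -0.028, -0.022]]
ft_force: [-0.3, 0.2, -0.2]
gripper_width: 0.0877
```

```bash
python3 snap.py s wrist side scene
```

```text
32.4333 [ 0.41580046 -0.33099878  0.19502195] [[0.0202, -0.9875, 0.1565], [-0.0206, 0.1561, 0.9875], [-0.9996, -0.0231, -0.0172]] [ 0.15413826  0.30520594 -0.23031746] [-0.89752923  0.12578944  1.79286727  0.00316647  1.19426789 -2.31243168]
```

View pics/s_wrist.png

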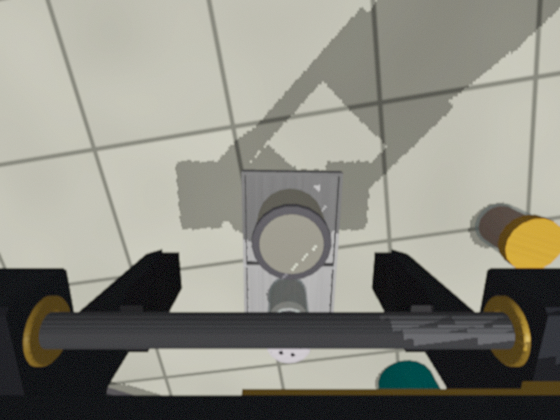

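View pics/s_side.png

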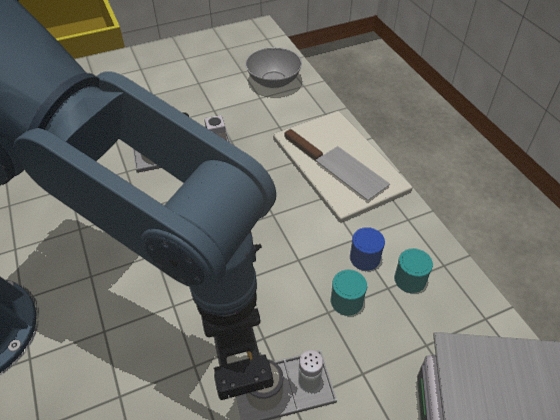

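View pics/s_scene.png

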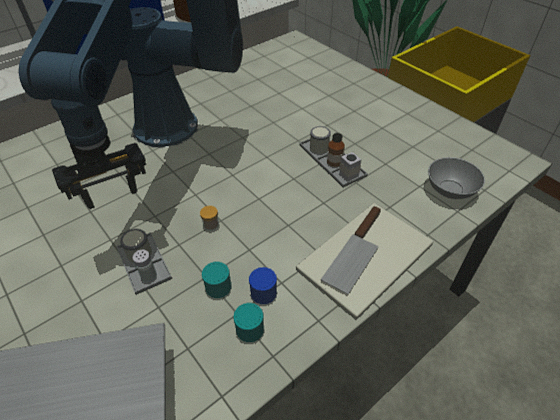

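All five are in their cells and the jar stands at (209,216). I'll finish with a numeric check from the scene view.

```bash
python3 - <<'E'
import cv2,numpy as np
a=cv2.imread("pics/s_scene.png");w=cv2.imread("pics/s_wrist.png")
c=lambda i,x,y,w,h,k=6:cv2.resize(i[y:y+h,x:x+w],None,fx=k,fy=k,interpolation=cv2.INTER_CUBIC)
cv2.imwrite("pics/u.png",np.hstack([c(a,300,120,66,70),c(a,110,225,66,70)]))
E
```

```text
(no output)
```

View pics/u.png

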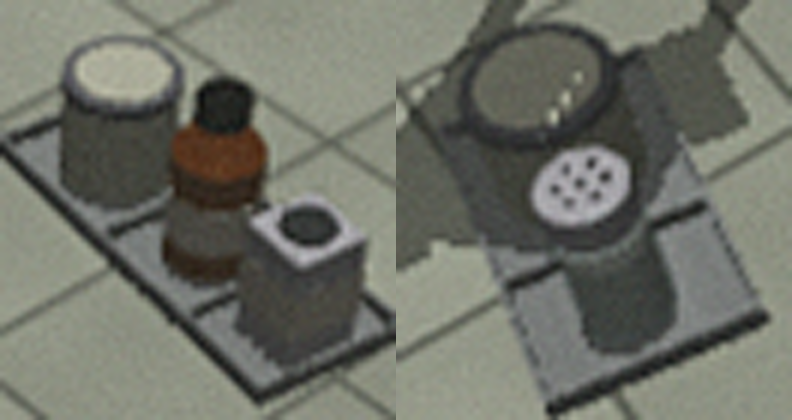

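```bash
python3 - <<'E'
from h import *
np.set_printoptions(precision=1,suppress=True)
S=get_image("scene")
f=lambda o,x,y,z: plane(S,o[0]+(x+.5)/6-.5,o[1]+(y+.5)/6-.5,z)[:2]
def rel(p,c,a): a=np.radians(a);d=p-np.array(c);return np.array([d@[np.cos(a),np.sin(a)],d@[-np.sin(a),np.cos(a)]])*1000
t3=((.505,.322),-7.5);t2=((.487,-.335),-9.2);o=(300,120);q=(110,225)
for n,p,t,e in (("tubA",f(o,123,71,.067),t3,-71),("bottle",f(o,223,98,.107),t3,14),("tin",f(o,308,224,.075),t3,85),
 ("tubB",f(q,536-396,83,.067),t2,-33.5),("shaker",f(q,580-396,185,.088),t2,47.5)): print(n,rel(p,*t),"want",e,0)
h=cv2.cvtColor(S["color"],cv2.COLOR_BGR2HSV);m=cv2.inRange(h,(8,140,130),(22,255,255))
k,l,st,ce=cv2.connectedComponentsWithStats(m)
for i in range(1,k):
    if st[i,4]>120: print("jar",plane(S,*ce[i],.056)*1000)
s=get_state();print(s["time"],s["gripper_width"],s["qd"])
E
```

```text
tubA [-73.    0.2] want -71 0
bottle [14.8 -3.5] want 14 0
tin [86.6 -1.5] want 85 0
tubB [-31.3  -1. ] want -33.5 0
shaker [48.3 -2. ] want 47.5 0
jar [ 490.  -130.5   56. ]
32.4833 0.08837224377191938 [ 0.  0. -0. -0.  0. -0.]
```

Everything is within 4 mm of its cell centre, the jar hasn't moved, and the gripper is open and clear. Handing in.

```bash
python3 -c "
from station import *
print(sign_off())"
```

```text
the job is handed in; nothing more can be done
None
```

Both orders are made up and handed in at about 32.5 s of the 128 s allowed. No verdict is reported.

- **Three-cell tray:** one tub is in the large cell, the bottle in the middle cell and the tin in the end cell.
- **Two-cell tray:** the other tub is in the larger cell and the shaker in the smaller one.

I lowered each thing until it touched the floor, or to within about a millimetre of it, before letting go.

**Last checks, from the scene camera:**
- All five look upright in the pictures and sit within about 4 mm of their cell centres; the worst is the bottle, 3.5 mm off across the tray.
- The jar reads (0.490, -0.1305), as at the start.
- The gripper is open and clear, and the arm is at rest.

**What disagreed:**
- The first hand-picked tray and tub positions differed by about 5 mm between views. The colour-blob and wrist-camera checks brought that down to roughly 1 to 5 mm.
- The tool's tilt drifted to about 0.03 rad over the short moves, including while the shaker was being set down. That was small enough that I did not correct it.

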